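# Set up the router table for a batch of wheel blanks

### The arm

A 6-joint arm with a two-finger parallel gripper is mounted at the origin on a cart in front of the work surface, level with it; the furniture and walls round the work are solid. World frame = base frame: x ahead of the robot, y to its left, z up, the work surface at z = 0. Lengths are in m, angles in rad, forces in N, time in s.
With the tool pointing down it reaches from about 0.25 to 0.775 m from the base axis. Payload 8.9 kg.
Tool frame: the origin (TCP) lies midway between the tips of the shut fingers; the grasp point (between the pads) lies bot.grip_point_offset behind it (bot.grip_point_offset is the distance from the TCP to the grasp point, in m); z points along the fingers, y is the line along which they close (so a half turn about z gives the same grasp; the last joint's range is limited). The gripper opens to 85 mm and grips with 20 to 120 N. Pads are 22 mm wide; open, the fingers measure 114 mm over their backs; the gripper's body (76 mm by 85 mm) begins 54 mm behind the grasp point. The pads swing forward as they close: fully open they stand 13 mm farther back than shut.
Start: joints at [-1.477, 0.291, -0.153, 1.127, 0, 1.431], TCP at [0.121, -0.511, 0.231] pointing down, gripper open.
Joint ranges: [-2.52, 2.52], [-0.91, 1.74], [-1.3, 1.37], [-1.96, 2.02], [-1.52, 1.47], [-3.14, 3.14]. Speed limits (rad/s): [2.22, 2.22, 2.79, 3.14, 3.14, 3.14].

### API

Orientations are given as a unit quaternion [x, y, z, w].
In Python, from rig import bot, cams gives the robot as it stands. The module is installed in compiled form; this text tells all that it offers.
- The arm moves only by the shell command python3 -m inch 'ROWS' [FORCE]. ROWS is JSON, a list of rows, each a list of 7 numbers: the opening, from 0 (shut) to 1 (fully open), then the shift along the tool's x, y, z in m, then the turn, a rotation vector about the tool's x, y, z in degrees. A call has exactly 10 rows; each row shifts and turns the commanded pose from where the row before left it, along the tool's axes as they then stand; what a row does not reach is not made up. A row lasts 1/8 s, in which the tool goes at most 62.5 mm and 10.7 degrees, less where a joint would pass 70% of its speed; a pose out of reach is approached as far as the arm can. A call is refused whole if a number of a shift passes 0.0625 or a number of a turn 10.7, either way. A call with a gripper value outside its range is refused whole. The fingers move at their own pace and stop on an object; FORCE is the grip in N (left out, the last holds). Time passes only in rows, so rows that do not move let the fingers close, or fill a call up. It gives the time, the measured TCP pose, the force, the opening and the grip force at its end, in the units of the state.
- bot.get_state(): the state, without advancing time (a new reading comes with each control period).
- cams.read_camera(name): name is "scene" or "top" or "wrist"; returns the picture (400x640x3 uint8, red, green, blue); there is no depth.
- cams.camera_params(name): a dict with "mtx" (3x3 intrinsics, pixels), "rvec" (rotation vector, rad) and "tvec" (3), from world to camera coordinates, as OpenCV has them; the wrist camera has in their place "mount" (4x4, takes a point from camera to tool coordinates, whose origin is the TCP and whose axes are the flange's). Camera axes: x right, y down, z forward; pixel columns grow to the right and rows downward; lengths in m; the calibration is good to about 2 mm. A picture is of the moment at which its call begins: read the wrist's pose just before it. camera_params takes no time and is no camera call.
- bot.close_job(): hands the job in; it is judged then, once.
The state is a dict: "t": time; "joint_positions": joint angles; "qvel": joint speeds; "joint_efforts": joint torques, N m; "tool_pos": TCP position; "eef_rot": TCP orientation; "ft_force": force on the tool from outside, world axes, zero at the start; "ft_torque": the same for the moment, N m; "opening": opening from 0.0 (shut) to 1.0 (fully open); "gripper_force": force on a finger pad.
Only numpy, scipy, OpenCV 4.12 (cv2) and the standard library are available. Lean on these libraries where they do the work, as an engineer would, in place of code of your own. Each camera call takes 0.05 s, during which the arm holds its last target. There are 200 camera calls.

### The job

Get the little router table ready for the next batch. With the cutter still down, take the sanding block and push all the loose chips off the table top with it (keep the fingers off the chips), then put the block back down on the bench; next fit the loose crank handle on the square shaft at the table's right end, wind the cutter up until it stands 10 mm above the table (pointer on the green band), and take the crank off and stand it upright on the bench again, clear of the table. Also drop each wheel blank lying on the bench flat into a pocket of its own in the plywood sled, at whatever point suits you; do not touch the cutter, and leave the cotton reel and the glue bottle alone.

Things in the scene. Friction and masses are not known exactly. Their poses are not given: they have to be found in the camera images.
- table_top (a point): Middle of the free top of the small fixed router table: grey, 150 (x) x 200 (y) mm, upper face 110 mm above the bench. x points away from the robot, y to the left end, z up. From here: front edge 65 mm (-x), 28 mm high fence 64 mm (+x, from y -60 to +100), ends 100 mm (+-y), 16 mm cutter hole 5 mm (+x). A grey chip bin, 65 mm wide, 50 mm high, stands at the left end.
- cutter (a joint): Height in m of the 9 mm cutter's tip above the table's upper face: negative (sunk) at the start, 0.010 = 10 mm proud. The screw lifts it 4 mm a turn; it stays where it is left; stops at -0.013 and 0.026. A red pointer shows the height on the white scale at the table's front right (ticks every 5 mm, green band at 10 mm).
- lift_screw (a joint): Angle of the lift's screw, rad; grows as the shaft is turned clockwise seen from above, which raises the cutter (4 mm per turn: cutter = 0.004 x angle / 6.283). Turning it takes about 0.05 to 0.1 N m.
- shaft_top (a point): Tip of the screw's upright shaft, on its axis, 20 mm above the table top's level, on a green bracket 165 mm right (table -y) of the table's middle. 16 mm square for 14 mm above a round collar (38 mm across, top level with the table top), then tapering to 9 mm at the tip. x and y are square to the flats and turn with it; z up.
- crank_boss (a point): Loose steel crank, 0.29 kg, upright on its foot: middle of the 22 mm square boss on its hub (flats along x, y; 32-62 mm above the foot), 47 mm above the foot. Under it the 34 mm hub has a square socket, 18.4 mm, 24 mm deep, flats along x, y; on the shaft (four ways) the foot rests on the collar, this point 27 mm above shaft_top. x points along the 20 mm arm (24-34 mm above the foot) to the knob.
- knob_centre (a point): Middle of the crank's red knob, a sleeve 24 mm in diameter and 48 mm high that spins freely on an upright pin, 60 mm from the hub's axis along the arm; the middle is 60.5 mm above the crank's foot.
- block_centre (a point): Centre of the cork sanding block, 60 mm (x) by 105 mm (y) by 33 mm high, loose. It and the crank stand side by side on bare bench to the right of the router table, in either order.
- chip_0: Loose wood chip on the router table, about 30 x 18 x 6 mm; origin in the middle of its underside. May be absent.
- chip_1: Loose wood chip on the router table, about 30 x 18 x 6 mm; origin in the middle of its underside. May be absent.
- chip_2: Loose wood chip on the router table, about 30 x 18 x 6 mm; origin in the middle of its underside. May be absent.
- chip_3: Loose wood chip on the router table, about 30 x 18 x 6 mm; origin in the middle of its underside. May be absent.
- chip_4: Loose wood chip on the router table, about 30 x 18 x 6 mm; origin in the middle of its underside. May be absent.
- pocket_0 (a point): Centre of the floor of a pocket of the plywood routing sled (fixed on the bench, 60 x 246 x 16 mm, long along its y, an 18 mm high black knob on each end, 114 mm from its middle). Round pockets, 37 mm wide, 10 mm deep (floor 6 mm, rim 16 mm above the bench), in a row along y, 48 mm apart.
- pocket_1 (a point): Centre of the floor of the sled's pocket 1, like pocket_0.
- pocket_2 (a point): Centre of the floor of the sled's pocket 2, like pocket_0.
- pocket_3 (a point): Centre of the floor of the sled's pocket 3, like pocket_0.
- blank_0_centre (a point): Centre of a loose wooden wheel blank, a disc 32 mm in diameter and 26 mm thick, lying flat on the bench. May be absent.
- blank_1_centre (a point): Centre of a loose wooden wheel blank, a disc 32 mm in diameter and 26 mm thick, lying flat on the bench. May be absent.
- blank_2_centre (a point): Centre of a loose wooden wheel blank, a disc 32 mm in diameter and 26 mm thick, lying flat on the bench. May be absent.
- blank_3_centre (a point): Centre of a loose wooden wheel blank, a disc 32 mm in diameter and 26 mm thick, lying flat on the bench. May be absent.
- cotton_reel: Bystander: cotton reel, 35 mm wide, 42 mm high, standing; origin at its foot. Leave it.
- glue_bottle: Bystander: glue bottle, 62 mm wide, 171 mm high, standing; origin at its foot. Leave it.

How it is judged:
On the way, in this order (a step that is already met when the one before it is completed fails the run):
1. all chips pushed off the table top, the cutter still down (height (world z) of each of chip_0, chip_1, chip_2, chip_3, chip_4 below 0.098 m and value of joint cutter below 0 m), for 0.3 s.
2. the crank fitted on the square shaft, its foot on the collar, the cutter still below the set height (horizontal distance between crank_boss and shaft_top below 0.005 m and height (world z) of crank_boss below 0.163 m and angle between crank_boss's own z axis and vertical below 0.15 rad and value of joint cutter below 0.006 m), for 0.2 s.
3. the cutter wound up to 10 mm (within 2 mm) above the table with the crank on the shaft (value of joint cutter between 0.008 and 0.012 m and horizontal distance between crank_boss and shaft_top below 0.005 m and height (world z) of crank_boss below 0.163 m and angle between crank_boss's own z axis and vertical below 0.15 rad), for 0.3 s.
At the end, for the whole second after the job is handed in: No chip on the table top; cutter tip 8 to 12 mm above it; crank upright on the bench, over 100 mm from the shaft, and the sanding block lying on the bench; each wheel blank flat on the floor of a sled pocket, within 6 mm of its centre; all at rest (height (world z) of each of chip_0, chip_1, chip_2, chip_3, chip_4 below 0.098 m and (horizontal distance between blank_0_centre and pocket_0 below 0.006 m or horizontal distance between blank_0_centre and pocket_1 below 0.006 m or horizontal distance between blank_0_centre and pocket_2 below 0.006 m or horizontal distance between blank_0_centre and pocket_3 below 0.006 m) and height (world z) of each of blank_0_centre, blank_1_centre, blank_2_centre, blank_3_centre below 0.0225 m and angle between each of blank_0_centre, blank_1_centre, blank_2_centre, blank_3_centre's own z axis and vertical below 0.12 rad and (horizontal distance between blank_1_centre and pocket_0 below 0.006 m or horizontal distance between blank_1_centre and pocket_1 below 0.006 m or horizontal distance between blank_1_centre and pocket_2 below 0.006 m or horizontal distance between blank_1_centre and pocket_3 below 0.006 m) and (horizontal distance between blank_2_centre and pocket_0 below 0.006 m or horizontal distance between blank_2_centre and pocket_1 below 0.006 m or horizontal distance between blank_2_centre and pocket_2 below 0.006 m or horizontal distance between blank_2_centre and pocket_3 below 0.006 m) and (horizontal distance between blank_3_centre and pocket_0 below 0.006 m or horizontal distance between blank_3_centre and pocket_1 below 0.006 m or horizontal distance between blank_3_centre and pocket_2 below 0.006 m or horizontal distance between blank_3_centre and pocket_3 below 0.006 m) and value of joint cutter between 0.008 and 0.012 m and horizontal distance between crank_boss and shaft_top above 0.1 m and height (world z) of crank_boss below 0.055 m and angle between crank_boss's own z axis and vertical below 0.15 rad and height (world z) of block_centre below 0.04 m and velocity of joint lift_screw between -0.1 and 0.1 rad/s and linear speed of each of blank_0, blank_1, blank_2, blank_3, crank, sanding_block below 0.02 m/s); the robot touches nothing.
It fails at once if the robot's fingers push a chip (contact force between the fingers and chip_0 above 1 N or contact force between the fingers and chip_1 above 1 N or contact force between the fingers and chip_2 above 1 N or contact force between the fingers and chip_3 above 1 N or contact force between the fingers and chip_4 above 1 N).
It fails at once if something presses on the cutter (contact force between anything else and cutter above 3 N).
It fails at once if the shaft is turned by the fingers instead of the crank (contact force between the fingers and lift_screw above 6 N).
It fails at once if the cotton reel or the glue bottle is pushed away or tipped over (distance of any of cotton_reel, glue_bottle from where it was at the start of the episode above 0.05 m or angle between any of cotton_reel, glue_bottle's own z axis and vertical above 0.6 rad).
Of chip_0, chip_1, chip_2, chip_3, chip_4 only 3 to 5 are there at a start; the rules pass over those that are not, and their reading is None.
Of blank_0, blank_1, blank_2, blank_3 only 2 to 4 are there at a start; the rules pass over those that are not, and their reading is None.
At some moment in a run one of blank_0, blank_1, blank_2, blank_3 may be knocked a few centimetres aside while the robot is not near it.
It also fails if it takes over 210 s, if anything falls off the work surface, if the arm or the gripper's body presses on something with over 40 N, if the wrist force passes 120 N, or if a joint passes its speed limit or range.

## Working session

There is one attempt and no reset: what is moved stays moved. The work goes in short steps, Python scripts to look and compute and a shell command to move; the robot and the scene stay as the last step left them, time stands still between calls to the robot, and variables do not carry over. Pictures are saved under pics/ and viewed, at most 14 in all, crops included, and the job is handed in when it is done.

```bash
mkdir -p pics
cat > h.py <<'E'
import numpy as np, cv2, json
from scipy.spatial.transform import Rotation as R
from rig import bot, cams
def cam(name):
    p=cams.camera_params(name); K=np.array(p["mtx"])
    if name=="wrist":
        s=bot.get_state(); T=np.eye(4); T[:3,:3]=R.from_quat(s["eef_rot"]).as_matrix(); T[:3,3]=s["tool_pos"]
        M=T@np.array(p["mount"]); return K,M[:3,:3],M[:3,3]
    Rm=cv2.Rodrigues(np.array(p["rvec"],float))[0]; t=np.array(p["tvec"],float).ravel()
    return K,Rm.T,-Rm.T@t
def ray(c,u,v,z):
    K,Rw,o=c; d=Rw@np.linalg.solve(K,[u,v,1.]); return o+d*(z-o[2])/d[2]
def proj(c,P):
    K,Rw,o=c; q=K@(Rw.T@(np.array(P)-o)); return q[:2]/q[2]
def shot(name,fn):
    c=cam(name); im=np.array(cams.read_camera(name)); cv2.imwrite("pics/"+fn+".png",im[:,:,::-1]); return c,im
def st():
    s=bot.get_state(); return s
E
python3 - <<'E'
from h import *
for n in("scene","top"):
    c,im=shot(n,n+"0"); print(n,c[0].round(1).tolist(),c[2].round(3),c[1][:,2].round(3))
s=st(); print(s, bot.grip_point_offset)
print(cams.camera_params("wrist"))
E
```

```text
scene [[445.1, 0.0, 322.3], [0.0, 445.1, 195.3], [0.0, 0.0, 1.0]] [-0.158  0.82   0.787] [ 0.538 -0.643 -0.545]
top [[508.8, 0.0, 315.2], [0.0, 508.8, 201.3], [0.0, 0.0, 1.0]] [0.375 0.015 1.709] [ 0.072 -0.012 -0.997]
{'t': 0.1, 'joint_positions': array([-1.47731116e+00,  2.91233385e-01, -1.54037197e-01,  1.12670763e+00,
        1.16804536e-05,  1.43147946e+00]), 'qvel': array([-0.00010832,  0.00012483,  0.00217684,  0.00142768, -0.00224509,
       -0.00162578]), 'joint_efforts': array([ 6.82472346e-04, -5.37977135e+01,  3.31919503e+01,  9.25586501e-03,
       -3.15720126e-04,  8.44313035e-06]), 'tool_pos': array([ 0.12108215, -0.51044593,  0.23078993]), 'eef_rot': array([ 9.93232874e-01,  1.16138315e-01,  1.93795124e-05, -5.90656013e-04]), 'ft_force': array([-1.63999619,  0.42514392,  0.06728695]), 'ft_torque': array([-0.03094664, -0.0253422 , -0.02858949]), 'gripper_force': 0.0, 'opening': 1.0038482725984579} 0.0187
{'mtx': array([[283.21486382,   0.        , 321.24612622],
       [  0.        , 283.21486382, 200.36365118],
       [  0.        ,   0.        ,   1.        ]]), 'mount': array([[-4.74979196e-04, -9.51572025e-01, -3.07425528e-01,
         7.85094854e-02],
       [ 9.99999876e-01, -4.05205444e-04, -2.90792285e-04,
        -7.17760593e-04],
       [ 1.52139306e-04, -3.07425628e-01,  9.51572099e-01,
        -1.43833713e-01],
       [ 0.00000000e+00,  0.00000000e+00,  0.00000000e+00,
         1.00000000e+00]])}
```

View pics/top0.png

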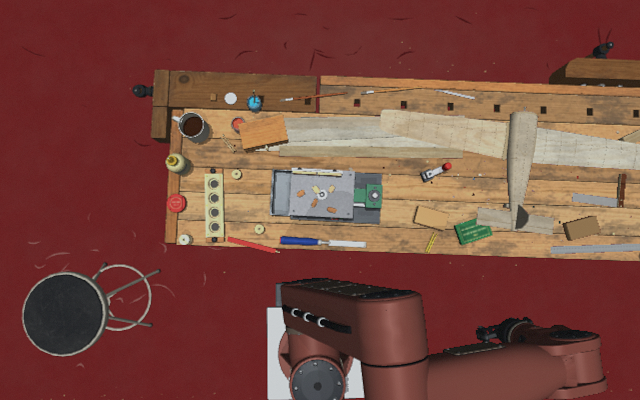

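View pics/scene0.png

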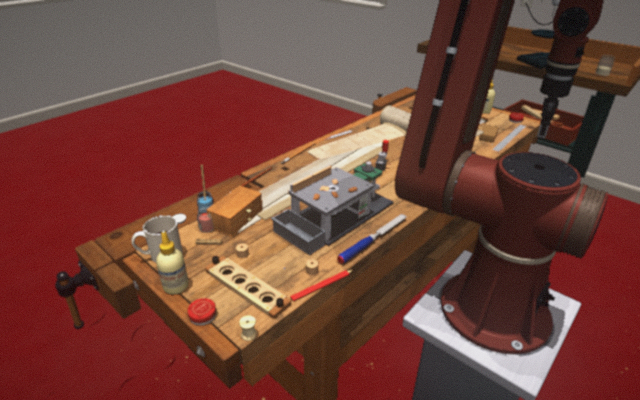

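Run:
```python
from h import *
im=cv2.imread("pics/top0.png"); c=cam("top")
cv2.imwrite("pics/topc.png",cv2.resize(im[140:260,160:480],(800,300),interpolation=cv2.INTER_CUBIC))
for n,u,v,z in [("blank",237,174,.026),("blank",259,229,.026),("reel",185,239,.042),("glue",174,157,.15),("sled top",212,177,.016),("sled bot",215,239,.016),("block",432,217,.033),("crank hub",427,175,.062),("knob",447,167,.085),("table",322,194,.11),("hole",323,194,.11),("shaft",374,195,.13),("bin",280,193,.05),("box",265,132,.05),("driver",320,242,.02),("benchedge",250,245,0)]:
    print(n,ray(c,u,v,z).round(3))
s=cam("scene")
for n,u,v,z in [("blank",242,245,.026),("blank",312,262,.026),("reel",248,318,.042)]: print(n,ray(s,u,v,z).round(3))
```

```text
blank [0.591 0.253 0.026]
blank [0.407 0.182 0.026]
reel [0.378 0.421 0.042]
glue [0.631 0.429 0.15 ]
sled top [0.583 0.338 0.016]
sled bot [0.377 0.329 0.016]
block [ 0.437 -0.39   0.033]
crank hub [ 0.574 -0.371  0.062]
knob [ 0.596 -0.431  0.085]
table [ 0.513 -0.026  0.11 ]
hole [ 0.513 -0.029  0.11 ]
shaft [ 0.505 -0.187  0.13 ]
bin [0.523 0.11  0.05 ]
box [0.726 0.157 0.05 ]
driver [ 0.361 -0.019  0.02 ]
benchedge [0.355 0.215 0.   ]
blank [0.597 0.25  0.026]
blank [0.411 0.177 0.026]
reel [0.384 0.416 0.042]
```

View pics/topc.png

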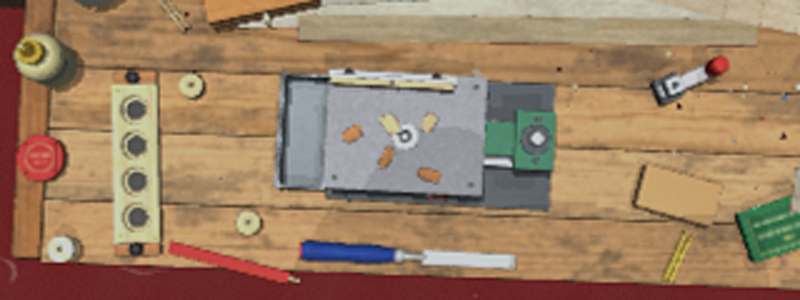

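```bash
cat >> h.py <<'E'
def yaw():
    m=R.from_quat(bot.get_state()["eef_rot"]).as_matrix(); return np.degrees(np.arctan2(m[1,0],m[0,0]))
def go(x,y,z,ps=None):
    "shift in tool axes (now), mm, then turn about tool z, deg, to reach the pose"
    s=bot.get_state(); m=R.from_quat(s["eef_rot"]).as_matrix(); d=m.T@(np.array([x,y,z])-s["tool_pos"])
    print("shift mm",(d*1000).round(1),"turn",None if ps is None else round((yaw()-ps+180)%360-180,1),"| now",s["tool_pos"].round(4),"yaw",round(yaw(),1),"q6",s["joint_positions"][5].round(2))
E
python3 - <<'E'
from h import *
go(.437,-.39,.17,76)
im=cv2.imread("pics/top0.png"); c=cam("top")
hsv=cv2.cvtColor(im,cv2.COLOR_BGR2HSV)
# block yaw & table edges
for n,z,pts in [("block",.033,[(643,165),(720,185),(712,225),(635,207)]),("table",.11,[(328,80),(485,80),(483,195),(325,190)]),("chips",.113,[(390,123),(429,122),(352,133),(386,157),(429,175),(405,136)]),("shaft",.13,[(537,138)])]:
    print(n,[ray(c,160+u/2.5,140+v/2.5,z)[:2].round(3).tolist() for u,v in pts])
E
```

```text
shift mm [335.2 -44.2  60.9] turn -62.7 | now [ 0.1211 -0.5104  0.2308] yaw 13.3 q6 1.43
block [[0.475, -0.342], [0.446, -0.443], [0.394, -0.431], [0.419, -0.33]]
table [[0.584, 0.07], [0.581, -0.128], [0.435, -0.123], [0.445, 0.076]]
chips [[0.528, -0.007], [0.528, -0.056], [0.516, 0.041], [0.485, -0.001], [0.461, -0.055], [0.511, -0.026]]
shaft [[0.505, -0.19]]
```

```bash
python3 -m inch '[[1,0.0335,-0.0044,0.006,0,0,0],[1,0.0335,-0.0044,0.006,0,0,0],[1,0.0335,-0.0044,0.006,0,0,0],[1,0.0335,-0.0044,0.006,0,0,0],[1,0.0335,-0.0044,0.006,0,0,0],[1,0.0335,-0.0044,0.006,0,0,0],[1,0.0335,-0.0044,0.006,0,0,0],[1,0.0335,-0.0044,0.006,0,0,0],[1,0.0335,-0.0044,0.006,0,0,0],[1,0.0335,-0.0044,0.006,0,0,0]]' 60
python3 -m inch '[[1,0,0,0,0,0,-9],[1,0,0,0,0,0,-9],[1,0,0,0,0,0,-9],[1,0,0,0,0,0,-9],[1,0,0,0,0,0,-9],[1,0,0,0,0,0,-9],[1,0,0,0,0,0,-8.7],[1,0,0,0,0,0,0],[1,0,0,0,0,0,0],[1,0,0,0,0,0,0]]'
python3 - <<'E'
from h import *
c,im=shot("wrist","w1"); go(.437,-.39,.17,76)
E
```

```text
t: 1.35
tool_pos: [0.4378, -0.39, 0.1707]
eef_rot: [0.993, 0.116, -0.0, -0.0]
ft_force: [-0.3, -0.4, -0.7]
opening: 1.002
gripper_force: 0.0
t: 2.6
tool_pos: [0.4369, -0.3907, 0.1712]
eef_rot: [0.788, 0.615, 0.0, -0.0]
ft_force: [0.1, -0.5, 0.0]
opening: 1.002
gripper_force: 0.0
shift mm [ 0.7 -0.1  1.3] turn -0.0 | now [ 0.4369 -0.3907  0.1713] yaw 76.0 q6 0.96
```

View pics/w1.png

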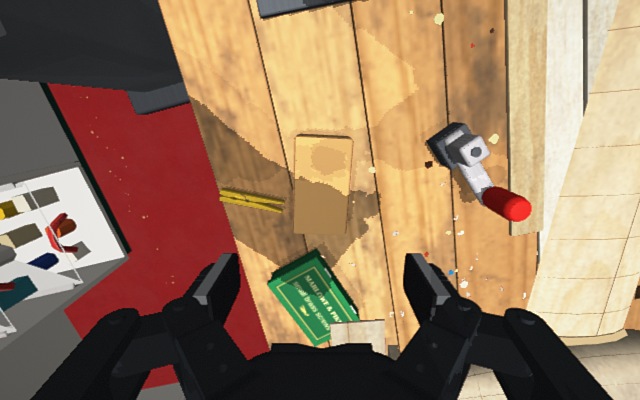

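Run:
```python
from h import *
c=cam("wrist"); im=cv2.imread("pics/w1.png")
P=np.array([ray(c,u,v,.033)[:2] for u,v in [(296,135),(352,137),(347,235),(294,233)]])
print(P.round(4), P.mean(0)); 
r=cv2.minAreaRect((P*1000).astype(np.float32)); print(r)
print("boss",ray(c,476,152,.062),"knob",ray(c,515,207,.0845))
t=P.mean(0); d=(P[0]+P[1]-P[2]-P[3])/2; ps=np.degrees(np.arctan2(d[1],d[0])); print("long yaw",ps)
go(t[0],t[1],.02,ps)
cv2.imwrite("pics/w1c.png",cv2.resize(im[110:260,260:560],(800,400),interpolation=cv2.INTER_CUBIC))
```

```text
[[ 0.4258 -0.3311]
 [ 0.4784 -0.3462]
 [ 0.451  -0.4473]
 [ 0.3956 -0.4309]] [ 0.43770573 -0.38889414]
((438.1250305175781, -388.92755126953125), (104.66116333007812, 57.736968994140625), 73.56097412109375)
boss [ 0.58030945 -0.38251612  0.062     ] knob [ 0.59805137 -0.43231055  0.0845    ]
long yaw 74.01232199096835
shift mm [  1.9   0.3 151.3] turn 1.9 | now [ 0.4369 -0.3907  0.1713] yaw 76.0 q6 0.96
```

View pics/w1c.png

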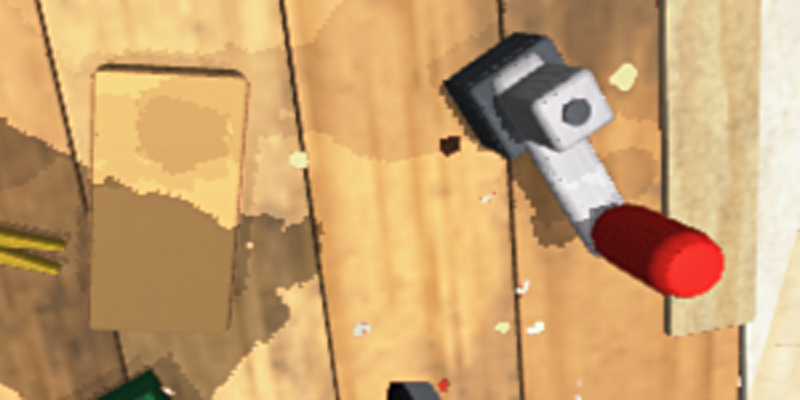

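```bash
python3 -m inch '[[1,0.002,0,0.025,0,0,2],[1,0,0,0.03,0,0,0],[1,0,0,0.03,0,0,0],[1,0,0,0.03,0,0,0],[1,0,0,0.028,0,0,0],[1,0,0,0.02,0,0,0],[1,0,0,0,0,0,0],[0,0,0,0,0,0,0],[0,0,0,0,0,0,0],[0,0,0,0,0,0,0]]' 60
python3 -m inch '[[0,0,0,0,0,0,0],[0,0,0,0,0,0,0],[0,0,0,0,0,0,0],[0,0,0,0,0,0,0],[0,0,0,-0.02,0,0,0],[0,0,0,-0.03,0,0,0],[0,0,0,-0.04,0,0,0],[0,0,0,-0.05,0,0,0],[0,0,0,-0.05,0,0,0],[0,0,0,-0.03,0,0,0]]'
python3 - <<'E'
from h import *
go(.437,-.2,.22,178)
E
```

```text
t: 3.9
tool_pos: [0.4381, -0.3895, 0.0098]
eef_rot: [0.798, 0.602, 0.0, 0.001]
ft_force: [-1.2, 1.0, 6.5]
opening: 0.66
gripper_force: 64.8
t: 5.15
tool_pos: [0.438, -0.3894, 0.2318]
eef_rot: [0.798, 0.602, 0.0, 0.002]
ft_force: [0.2, -1.1, -0.3]
opening: 0.662
gripper_force: 64.5
shift mm [181.8 -53.   11.2] turn -104.0 | now [ 0.438  -0.3894  0.2318] yaw 74.0 q6 1.0
```

```bash
python3 -m inch '[[0,0,0,0,0,0,-10.4],[0,0,0,0,0,0,-10.4],[0,0,0,0,0,0,-10.4],[0,0,0,0,0,0,-10.4],[0,0,0,0,0,0,-10.4],[0,0,0,0,0,0,-10.4],[0,0,0,0,0,0,-10.4],[0,0,0,0,0,0,-10.4],[0,0,0,0,0,0,-10.4],[0,0,0,0,0,0,-10.4]]'
python3 -m inch '[[0,-0.009,0.033,0,0,0,0],[0,-0.009,0.033,0,0,0,0],[0,-0.009,0.033,0,0,0,0],[0,-0.009,0.033,0,0,0,0],[0,-0.009,0.033,0,0,0,0],[0,-0.009,0.033,0,0,0,0],[0,-0.009,0.033,0,0,0,0],[0,0,0,0,0,0,0],[0,0,0,0,0,0,0],[0,0,0,0,0,0,0]]'
python3 - <<'E'
from h import *
c,im=shot("wrist","w2"); go(.51,-.15,.22,178)
E
```

```text
t: 6.4
tool_pos: [0.4374, -0.3887, 0.2289]
eef_rot: [0.014, 1.0, -0.0, 0.0]
ft_force: [0.3, -0.1, -0.7]
opening: 0.661
gripper_force: 64.5
t: 7.65
tool_pos: [0.5081, -0.1609, 0.2285]
eef_rot: [0.018, 1.0, -0.0, 0.0]
ft_force: [-0.3, 0.1, -2.2]
opening: 0.662
gripper_force: 64.6
shift mm [-1.5 11.   8.4] turn -0.0 | now [ 0.5081 -0.1609  0.2284] yaw 178.0 q6 -0.41
```

View pics/w2.png

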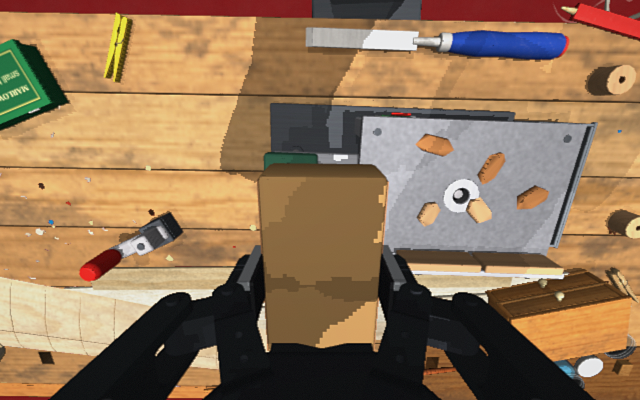

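Run:
```python
from h import *
c=cam("wrist"); f=lambda u,v,z=.11: ray(c,u,v,z)[:2]
n=dict(FR=(361,117),FL=(582,124),hole=(461,195),FenceR=(388,249),fenceL=(552,247))
P={k:f(*v) for k,v in n.items()}; [print(k,v.round(4)) for k,v in P.items()]
d=P["FL"]-P["FR"]; a=np.arctan2(-d[0],d[1]); print("table yaw",np.degrees(a))
X=np.array([np.cos(a),np.sin(a)]);Y=np.array([-X[1],X[0]])
T=P["hole"]-.005*X; print("T",T.round(4),"front edge",(P["FR"]-T)@X,"right end",(P["FR"]-T)@Y, "fence",(P["fenceL"]-T)@X,(P["FenceR"]-T)@Y,"left",(P["FL"]-T)@Y)
for u,v in [(435,144),(491,166),(428,213),(480,210),(532,197),(417,138),(454,150),(418,205),(420,224),(438,203)]: q=f(u,v,.113)-T; print((u,v),[round(q@X*1000),round(q@Y*1000)])
```

```text
FR [ 0.4371 -0.1224]
FL [0.4502 0.0753]
hole [ 0.513  -0.0252]
FenceR [ 0.5687 -0.0936]
fenceL [0.5725 0.0748]
table yaw -3.793465338624075
T [ 0.508  -0.0249] front edge -0.06434430986173216 right end -0.10201725853403214 fence 0.05773469854787867 -0.0645974678687121 left 0.09615120863150385
(435, 144) [-43, -34]
(491, 166) [-25, 21]
(428, 213) [23, -30]
(480, 210) [19, 20]
(532, 197) [4, 67]
(417, 138) [-48, -51]
(454, 150) [-38, -16]
(418, 205) [15, -41]
(420, 224) [35, -37]
(438, 203) [13, -22]
```

```bash
python3 -m inch '[[0,0.008,0.022,0,0,0,1],[0,0.0084,0.023,0,0,0,0],[0,0,0,0,0,0,0],[0,0,0,0.018,0,0,0],[0,0,0,0.018,0,0,0],[0,0,0,0.018,0,0,0],[0,0,0,0.018,0,0,0],[0,0,0,0.018,0,0,0],[0,0,0,0,0,0,0],[0,0,0,0,0,0,0]]'
python3 -m inch '[[0,0,0,0.008,0,0,0],[0,0,0,0.005,0,0,0],[0,0,0,0.003,0,0,0],[0,0,0,0.002,0,0,0],[0,0,0,0.001,0,0,0],[0,0,0,0.0005,0,0,0],[0,0,0,0,0,0,0],[0,0,0,0,0,0,0],[0,0,0,0,0,0,0],[0,0,0,0,0,0,0]]'
python3 - <<'E'
from h import *
c,im=shot("wrist","w3"); go(.4933,-.1154,.118,177); print(st()["ft_force"])
E
```

```text
t: 8.95
tool_pos: [0.4943, -0.1147, 0.139]
eef_rot: [0.026, 1.0, -0.0, 0.0]
ft_force: [0.2, 0.3, -1.2]
opening: 0.664
gripper_force: 64.6
t: 10.2
tool_pos: [0.4938, -0.1144, 0.1197]
eef_rot: [0.026, 1.0, -0.0, 0.0]
ft_force: [-4.7, 0.6, 9.5]
opening: 0.663
gripper_force: 66.0
shift mm [ 0.4 -1.   1.7] turn 0.0 | now [ 0.4938 -0.1144  0.1197] yaw 177.0 q6 -0.32
[-4.82103999  0.82080821 10.34481317]
```

View pics/w3.png

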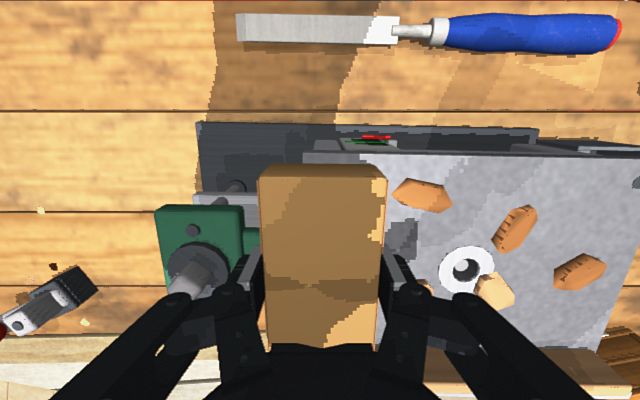

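```bash
python3 -m inch '[[0,0,0,-0.001,0,0,0],[0,0,0.006,0,0,0,0],[0,0,0.0085,0,0,0,0],[0,0,0.0085,0,0,0,0],[0,0,0.0085,0,0,0,0],[0,0,0.0085,0,0,0,0],[0,0,0.0085,0,0,0,0],[0,0,0.0085,0,0,0,0],[0,0,0.0085,0,0,0,0],[0,0,0.0085,0,0,0,0]]'
python3 -m inch '[[0,0,0.0085,0,0,0,0],[0,0,0.0085,0,0,0,0],[0,0,0.0085,0,0,0,0],[0,0,0.0085,0,0,0,0],[0,0,0.0085,0,0,0,0],[0,0,0.0085,0,0,0,0],[0,0,0.0085,0,0,0,0],[0,0,0.0085,0,0,0,0],[0,0,0.0085,0,0,0,0],[0,0,0.0085,0,0,0,0]]'
python3 -m inch '[[0,0,0.008,0,0,0,0],[0,0,0.004,0,0,0,0],[0,0,0,0,0,0,0],[0,0,-0.01,0,0,0,0],[0,0,-0.02,-0.01,0,0,0],[0,0,-0.03,-0.02,0,0,0],[0,0,-0.04,-0.03,0,0,0],[0,0,-0.04,-0.04,0,0,0],[0,0,-0.03,0,0,0,0],[0,0,0,0,0,0,0]]'
python3 - <<'E'
from h import *
c,im=shot("wrist","w4"); go(.438,-.389,.22,74)
E
```

```text
t: 11.5
tool_pos: [0.4977, -0.04, 0.1198]
eef_rot: [0.026, 1.0, 0.0, -0.0]
ft_force: [0.4, -0.4, -0.4]
opening: 0.657
gripper_force: 64.8
t: 12.75
tool_pos: [0.5021, 0.045, 0.1198]
eef_rot: [0.026, 1.0, 0.0, -0.0]
ft_force: [-0.9, -0.6, -1.4]
opening: 0.662
gripper_force: 64.8
t: 14.0
tool_pos: [0.4937, -0.116, 0.22]
eef_rot: [0.028, 1.0, -0.0, 0.0]
ft_force: [0.2, 1.1, -2.2]
opening: 0.664
gripper_force: 64.6
shift mm [  40.4 -276.9   -0.4] turn 102.9 | now [ 0.4934 -0.1147  0.2196] yaw 176.9 q6 -0.32
```

View pics/w4.png

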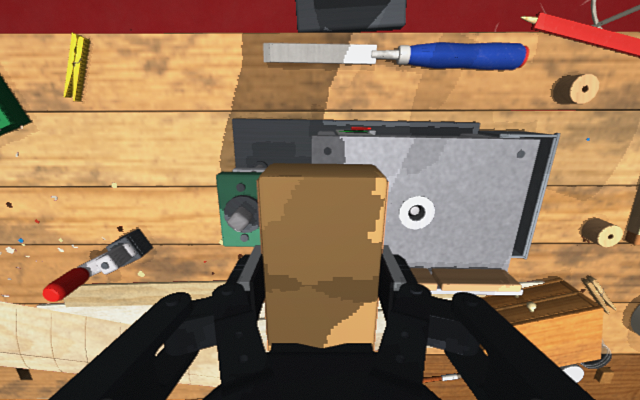

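```bash
python3 -m inch '[[0,0.005,-0.03,0,0,0,0],[0,0.005,-0.035,0,0,0,0],[0,0.005,-0.035,0,0,0,0],[0,0.005,-0.035,0,0,0,0],[0,0.005,-0.035,0,0,0,0],[0,0.005,-0.035,0,0,0,0],[0,0.005,-0.035,0,0,0,0],[0,0.005,-0.037,0,0,0,0],[0,0,0,0,0,0,0],[0,0,0,0,0,0,0]]'
python3 -m inch '[[0,0,0,0.01,0,0,10.3],[0,0,0,0.01,0,0,10.3],[0,0,0,0.01,0,0,10.3],[0,0,0,0.01,0,0,10.3],[0,0,0,0.01,0,0,10.3],[0,0,0,0.01,0,0,10.3],[0,0,0,0.01,0,0,10.3],[0,0,0,0.01,0,0,10.3],[0,0,0,0.01,0,0,10.3],[0,0,0,0.01,0,0,10.2]]'
python3 -m inch '[[0,0,0,0.025,0,0,0],[0,0,0,0.03,0,0,0],[0,0,0,0.025,0,0,0],[0,0,0,0.015,0,0,0],[0,0,0,0.01,0,0,0],[0,0,0,0.0035,0,0,0],[0,0,0,0,0,0,0],[0,0,0,0,0,0,0],[0,0,0,0,0,0,0],[0,0,0,0,0,0,0]]'
```

```text
t: 15.3
tool_pos: [0.4396, -0.3868, 0.2193]
eef_rot: [0.026, 1.0, 0.001, -0.0]
ft_force: [0.3, 0.3, -1.0]
opening: 0.664
gripper_force: 64.8
t: 16.55
tool_pos: [0.4401, -0.3863, 0.1196]
eef_rot: [0.799, 0.601, 0.0, -0.0]
ft_force: [-0.2, -0.8, -1.6]
opening: 0.666
gripper_force: 64.7
t: 17.8
tool_pos: [0.4397, -0.3882, 0.0116]
eef_rot: [0.798, 0.603, 0.0, 0.0]
ft_force: [0.7, 0.2, -2.6]
opening: 0.661
gripper_force: 64.8
```

```bash
python3 -m inch '[[0,0,0,0.002,0,0,0],[0,0,0,0.0005,0,0,0],[0,0,0,0,0,0,0],[0.85,0,0,0,0,0,0],[1,0,0,0,0,0,0],[1,0,0,0,0,0,0],[1,0,0,0,0,0,0],[1,0,0,-0.03,0,0,0],[1,0,0,-0.05,0,0,0],[1,0,0,-0.05,0,0,0]]'
python3 -m inch '[[1,0.011,0.033,-0.01,0,0,0],[1,0.011,0.033,-0.01,0,0,0],[1,0.011,0.033,-0.01,0,0,0],[1,0.011,0.034,0,0,0,0],[1,0,0,0,0,0,-9],[1,0,0,0,0,0,-9],[1,0,0,0,0,0,-9],[1,0,0,0,0,0,-9],[1,0,0,0,0,0,0],[1,0,0,0,0,0,0]]'
python3 - <<'E'
from h import *
c,im=shot("wrist","w5"); go(.58,-.383,.17,110)
cv2.imwrite("pics/w5c.png",cv2.resize(im[80:320,160:480,::-1],(800,600),interpolation=cv2.INTER_CUBIC))
E
```

```text
t: 19.05
tool_pos: [0.4394, -0.3878, 0.14]
eef_rot: [0.798, 0.603, -0.0, -0.0]
ft_force: [-0.2, 0.0, -0.2]
opening: 1.001
gripper_force: 0.0
t: 20.3
tool_pos: [0.5796, -0.382, 0.1687]
eef_rot: [0.574, 0.819, -0.0, -0.0]
ft_force: [-0.8, 0.0, 0.6]
opening: 0.998
gripper_force: 0.0
shift mm [-1.1  0.1 -1.3] turn -0.0 | now [ 0.5796 -0.382   0.1687] yaw 110.0 q6 0.53
```

View pics/w5c.png

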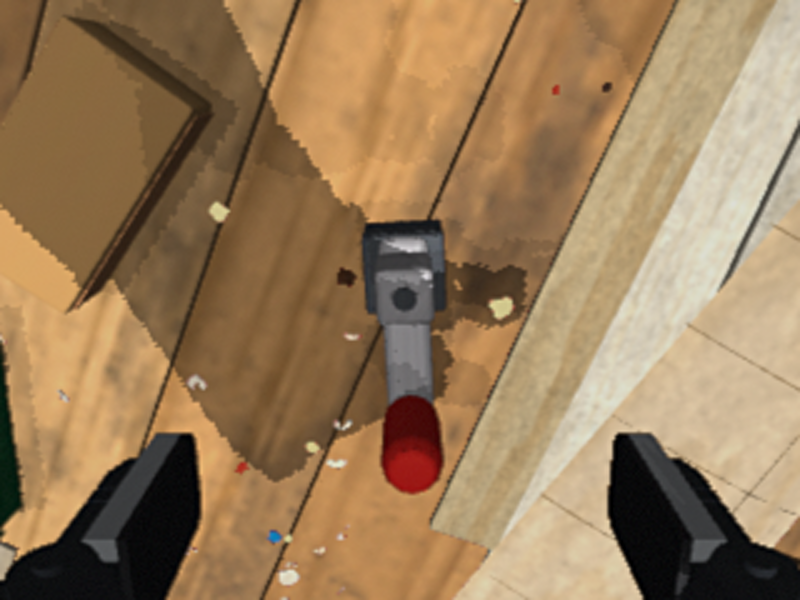

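Run:
```python
from h import *
c=cam("wrist"); b=ray(c,321.6,199.2,.062); k=ray(c,324.8,267.5,.0845); d=k-b
print(b,k,np.hypot(*d[:2]),np.degrees(np.arctan2(d[1],d[0])))
go(b[0],b[1],.04,np.degrees(np.arctan2(-d[1],-d[0])))
```

```text
[ 0.57972805 -0.38219627  0.062     ] [ 0.60244646 -0.43622287  0.0845    ] 0.058608872379417025 -67.19304652757978
shift mm [-2.000e-01  1.000e-01  1.287e+02] turn -2.8 | now [ 0.5796 -0.382   0.1687] yaw 110.0 q6 0.53
```

```bash
python3 -m inch '[[0.6,0,0,0.02,0,0,-2.8],[0.6,0,0,0.03,0,0,0],[0.6,0,0,0.03,0,0,0],[0.6,0,0,0.03,0,0,0],[0.6,0,0,0.02,0,0,0],[0.6,0,0,0,0,0,0],[0,0,0,0,0,0,0],[0,0,0,0,0,0,0],[0,0,0,0,0,0,0],[0,0,0,0,0,0,0]]' 80
python3 -m inch '[[0,0,0,0,0,0,0],[0,0,0,0,0,0,0],[0,0,0,0,0,0,0],[0,0,0,0,0,0,0],[0,0,0,-0.02,0,0,0],[0,0,0,-0.04,0,0,0],[0,0,0,-0.04,0,0,0],[0,0,0,-0.04,0,0,0],[0,0,0,-0.02,0,0,0],[0,0,0,0,0,0,0]]'
python3 -m inch '[[0,0.015,0,0,0,0,0],[0,0.025,0,0,0,0,0],[0,0.03,0,0,0,0,0],[0,0.025,0,0,0,0,0],[0,0.015,0,0,0,0,0],[0,0.009,0,0,0,0,0],[0,0,0,0,0,0,0],[0,0,0,0,0,0,0],[0,0,0,0,0,0,0],[0,0,0,0,0,0,0]]'
python3 - <<'E'
from h import *
c,im=shot("wrist","w6"); go(.4994,-.1898,.2,110); p=proj(c,[.4994,-.1898,.13]); print(p)
u,v=[int(a) for a in p]
cv2.imwrite("pics/w6c.png",cv2.resize(im[max(0,v-75):v+75,u-100:u+100,::-1],(800,600),interpolation=cv2.INTER_CUBIC)); print(u-100,max(0,v-75))
E
```

```text
t: 21.6
tool_pos: [0.5803, -0.3828, 0.0404]
eef_rot: [0.553, 0.834, -0.0, 0.001]
ft_force: [-0.9, -0.6, 7.7]
opening: 0.24
gripper_force: 79.6
t: 22.85
tool_pos: [0.5803, -0.3825, 0.2005]
eef_rot: [0.552, 0.834, -0.0, 0.002]
ft_force: [-0.7, -0.3, -3.7]
opening: 0.239
gripper_force: 78.8
t: 24.1
tool_pos: [0.5333, -0.2728, 0.1987]
eef_rot: [0.553, 0.833, -0.0, -0.0]
ft_force: [-0.6, 0.7, -3.0]
opening: 0.234
gripper_force: 78.7
shift mm [89.5  1.1 -1.3] turn 2.9 | now [ 0.5333 -0.2727  0.1987] yaw 112.9 q6 0.58
[323.05878004  93.87879511]
223 18
```

View pics/w6c.png

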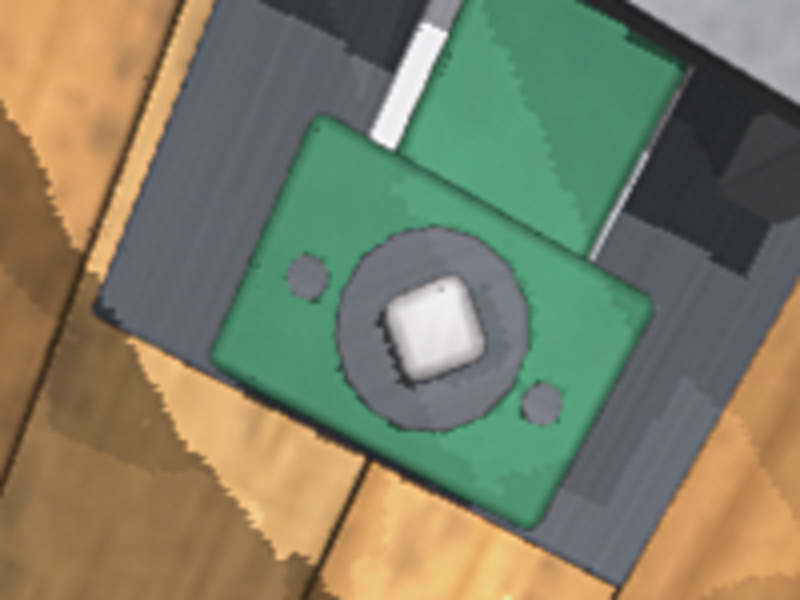

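Run:
```python
from h import *
c=cam("wrist"); im=cv2.imread("pics/w6.png")
g=lambda x,y,z: ray(c,223+x/4,18+y/4,z)[:2]
print("collar",g(432,330,.11),"top",g(438,325,.126))
hsv=cv2.cvtColor(im,cv2.COLOR_BGR2HSV)
m=((hsv[:,:,2]>150)&(hsv[:,:,1]<60)).astype(np.uint8); n,l,s,ce=cv2.connectedComponentsWithStats(m)
i=l[18+328//4,223+436//4]; print(i,s[i],ce[i])
ys,xs=np.where(l==i); P=np.array([ray(c,x,y,.122)[:2] for x,y in zip(xs,ys)])
print(P.mean(0)); r=cv2.minAreaRect((P*1e4).astype(np.float32)); print(r)
Q=[g(*p,.122) for p in [(387,303),(460,277),(484,348),(413,382)]]
for k in range(4): d=Q[(k+1)%4]-Q[k]; print(np.hypot(*d).round(4),np.degrees(np.arctan2(d[1],d[0])).round(1))
S=g(432,330,.11); go(S[0],S[1],.2)
```

```text
collar [ 0.50666193 -0.19083762] top [ 0.50699771 -0.19022863]
15 [320  87  24  25 414] [331.36231884  99.27294686]
[ 0.50633725 -0.1904209 ]
((5063.6611328125, -1905.29150390625), (148.59780883789062, 146.62010192871094), 43.522972106933594)
0.014 41.3
0.0131 -46.2
0.0144 -132.4
0.0146 132.2
shift mm [85.8  7.4 -1.3] turn None | now [ 0.5333 -0.2727  0.1987] yaw 112.9 q6 0.58
```

```bash
python3 -m inch '[[0,0.02,0.002,0,0,0,0],[0,0.03,0.003,0,0,0,0],[0,0.025,0.0024,0,0,0,0],[0,0.0108,0,0,0,0,0],[0,0,0,0,0,0,-10.2],[0,0,0,0,0,0,-10.2],[0,0,0,0.01,0,0,0],[0,0,0,0.01,0,0,0],[0,0,0,0,0,0,0],[0,0,0,0,0,0,0]]'
python3 - <<'E'
from h import *
go(.5066,-.1905,.16,133.2); print(st()["ft_force"])
E
```

```text
t: 25.4
tool_pos: [0.5066, -0.1906, 0.1787]
eef_rot: [0.397, 0.918, -0.0, -0.0]
ft_force: [0.2, -0.0, -3.6]
opening: 0.24
gripper_force: 78.7
shift mm [ 0.1  0.1 18.7] turn 0.1 | now [ 0.5066 -0.1906  0.1787] yaw 133.3 q6 0.32
[ 0.20486888 -0.03733094 -3.58454534]
```

```bash
python3 -m inch '[[0,0,0,0.005,0,0,0],[0,0,0,0.004,0,0,0],[0,0,0,0.004,0,0,0],[0,0,0,0.003,0,0,0],[0,0,0,0.003,0,0,0],[0,0,0,0.002,0,0,0],[0,0,0,0.002,0,0,0],[0,0,0,0,0,0,0],[0,0,0,0,0,0,0],[0,0,0,0,0,0,0]]'
python3 - <<'E'
from h import *
s=st(); print(s["tool_pos"],s["ft_force"],s["ft_torque"])
E
```

```text
t: 26.65
tool_pos: [0.5067, -0.1906, 0.1558]
eef_rot: [0.396, 0.918, -0.0, 0.0]
ft_force: [1.9, -2.3, -5.1]
opening: 0.239
gripper_force: 78.5
[ 0.50670464 -0.1906166   0.15581214] [ 1.90702782 -2.27043436 -5.06265786] [-0.42548882 -0.51861077  0.00941392]
```

```bash
python3 -m inch '[[0,0,0,0.002,0,0,0],[0,0,0,0.002,0,0,0],[0,0,0,0.001,0,0,0],[0,0,0,0.001,0,0,0],[0,0,0,0.001,0,0,0],[0,0,0,0,0,0,0],[0,0,0,0,0,0,0],[0,0,0,0,0,0,0],[0,0,0,0,0,0,0],[0,0,0,0,0,0,0]]'
python3 - <<'E'
from h import *
s=st(); print(s["tool_pos"],s["ft_force"],s["ft_torque"])
E
```

```text
t: 27.9
tool_pos: [0.5068, -0.1907, 0.1503]
eef_rot: [0.396, 0.918, -0.0, 0.001]
ft_force: [-2.2, -0.4, 14.0]
opening: 0.241
gripper_force: 81.1
[ 0.50683083 -0.19074933  0.15026683] [-2.19935971 -0.37195972 13.98065175] [0.02951324 0.53785401 0.07649348]
```

```bash
cat >> h.py <<'E'
def scale(c,im,xp=None):
    "im RGB; red/green/white pixels near scale, cast on table front plane -> z (mm)"
    h=cv2.cvtColor(im,cv2.COLOR_RGB2HSV).astype(int); H,S,V=h[...,0],h[...,1],h[...,2]
    K,Rw,o=c; a=np.radians(-3.); X=np.array([np.cos(a),np.sin(a),0]); p0=np.array([.508,-.025,0])-.066*X
    p=proj(c,[.442,-.10,.095]); print("around",p.round())
    out={}
    for n,m in dict(red=((H<8)|(H>172))&(S>140)&(V>70),green=(H>45)&(H<85)&(S>100)&(V>50),white=(S<40)&(V>170)).items():
        ys,xs=np.where(m); r=[]
        for x,y in zip(xs,ys):
            if abs(x-p[0])>90 or abs(y-p[1])>70: continue
            d=Rw@np.linalg.solve(K,[x,y,1.]); q=o+d*((p0-o)@X)/(d@X)
            if -.16<q[1]<-.04 and .03<q[2]<.14: r.append([x,y,q[1]*1000,q[2]*1000])
        r=np.array(r)
        if len(r): print(n,len(r),"px",r[:,:2].min(0),r[:,:2].max(0),"y",r[:,2].min().round(1),r[:,2].max().round(1),"z",np.percentile(r[:,3],[0,25,50,75,100]).round(1))
E
python3 - <<'E'
from h import *
import types
# poses at w3,w4 from records
p=cams.camera_params("wrist")
for f,t,q in [("w3",[.4938,-.1144,.1197],[.026,1,0,0]),("w4",[.4934,-.1147,.2196],[.027,1,0,0])]:
    T=np.eye(4);T[:3,:3]=R.from_quat(q).as_matrix();T[:3,3]=t;M=T@np.array(p["mount"])
    scale((np.array(p["mtx"]),M[:3,:3],M[:3,3]),cv2.imread(f"pics/{f}.png")[:,:,::-1].copy())
E
```

```text
around [341. 157.]
red 3 px [384. 139.] [386. 139.] y -60.9 -59.3 z [31.2 31.2 31.2 31.2 31.2]
green 77 px [345. 141.] [386. 142.] y -93.4 -63.2 z [46.  46.  52.8 52.8 52.8]
white 713 px [360. 141.] [430. 164.] y -92.6 -54.1 z [ 46.1 117.5 126.6 134.7 139.7]
around [334. 140.]
green 28 px [340. 131.] [367. 131.] y -90.7 -60.9 z [40.2 40.4 40.6 40.8 41.1]
white 255 px [340. 131.] [412. 140.] y -95.7 -40.1 z [ 41.2 119.4 127.7 135.4 136.5]
```

```bash
python3 -m inch '[[0.7,0,0,0,0,0,0],[0.7,0,0,0,0,0,0],[0.7,0,0,0,0,0,0],[0.7,0,0,-0.01,0,0,0],[0.7,0,0,-0.02,0,0,0],[0.7,0,0,-0.03,0,0,0],[0.7,0,0,-0.02,0,0,-9],[0.7,0,0,0,0,0,-9],[0.7,0,0,0,0,0,-9],[0.7,0,0,0,0,0,-9]]' 40
python3 -m inch '[[0.7,0,0,0,0,0,-10.7],[0.7,0.016,0.03,0,0,0,0],[0.7,0.016,0.03,0,0,0,0],[0.7,0.016,0.03,-0.01,0,0,0],[0.7,0.016,0.03,0.02,0,0,0],[0.7,0,0,0.05,0,-10,0],[0.7,0,0,0,0,-10,0],[0.7,0,0,0,0,-10,0],[0.7,0,0,0,0,-10,0],[0.7,0,0,0,0,0,0]]'
python3 - <<'E'
from h import *
c,im=shot("wrist","w7"); s=st(); print(s["tool_pos"],s["joint_positions"].round(2),s["ft_force"])
print(c[2],proj(c,[.442,-.1,.095])); scale(c,im)
E
```

```text
t: 29.15
tool_pos: [0.5067, -0.1905, 0.2295]
eef_rot: [0.09, 0.996, -0.0, 0.0]
ft_force: [0.8, 0.6, -0.1]
opening: 0.702
gripper_force: 0.0
t: 30.4
tool_pos: [0.4385, -0.0688, 0.1736]
eef_rot: [0.002, 0.946, 0.002, 0.324]
ft_force: [-0.1, 0.0, 0.9]
opening: 0.702
gripper_force: 0.0
[ 0.44160007 -0.0706622   0.17627728] [-0.58 -0.22 -1.12  0.1   0.34 -0.47] [ 0.84449983 -0.34310062  0.97956509]
[ 0.28813464 -0.06813529  0.23901376] [277.49778305 156.29000899]
around [277. 156.]
red 96 px [307. 102.] [333. 106.] y -79.6 -57.6 z [35.3 36.5 37.7 38.9 40.2]
green 1257 px [188. 115.] [325. 203.] y -156.6 -64.6 z [ 53.4 127.9 132.2 136.2 140. ]
white 4373 px [193. 109.] [364. 206.] y -159.9 -40.0 z [ 46.  116.9 125.1 132.5 140. ]
```

Run:
```python
import cv2
im=cv2.imread("pics/w7.png"); cv2.imwrite("pics/w7c.png",cv2.resize(im[85:160,260:360],(800,600),interpolation=cv2.INTER_CUBIC))
```

```text
(no output)
```

View pics/w7c.png

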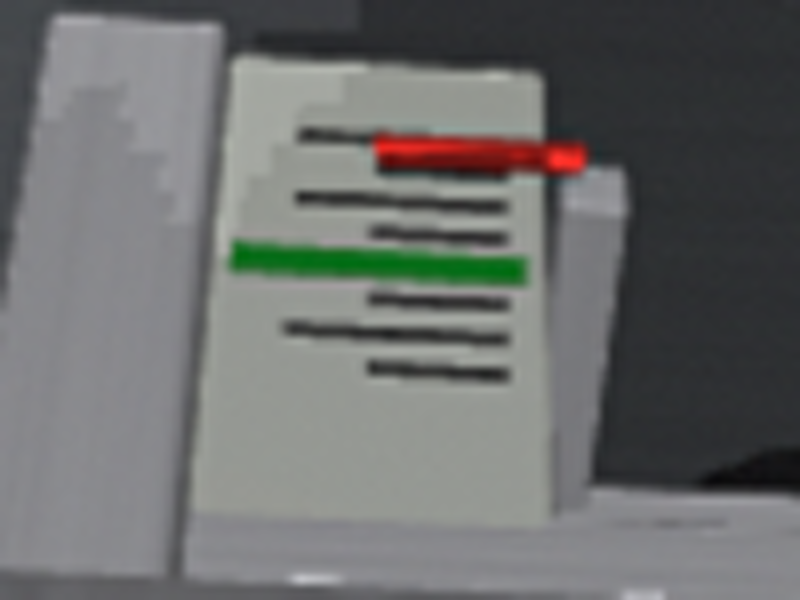

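```bash
python3 -m inch '[[0.5,0,0,0,0,10,0],[0.5,0,0,0,0,10,0],[0.5,0,0,0,0,10,0],[0.5,0,0,0,0,10,0],[0.5,0,0,-0.025,0,0,0],[0.5,0,0,-0.025,0,0,0],[0.5,-0.035,-0.055,-0.01,0,0,0],[0.5,-0.035,-0.055,0,0,0,0],[0.5,-0.035,-0.053,0,0,0,0],[0.5,0,0,0,0,0,0]]'
python3 - <<'E'
from h import *
c,im=shot("wrist","w8"); go(.5479,-.2344,.17,180)
h=cv2.cvtColor(im,cv2.COLOR_RGB2HSV).astype(int); m=(((h[...,0]<8)|(h[...,0]>172))&(h[...,1]>170)&(h[...,2]>150)).astype(np.uint8)
n,l,s,ce=cv2.connectedComponentsWithStats(m)
for i in np.argsort(-s[1:,4])[:3]+1: print(s[i],ce[i])
print(proj(c,[.5479,-.2344,.1945]),proj(c,[.5068,-.1907,.172]))
E
```

```text
t: 31.7
tool_pos: [0.5495, -0.2318, 0.233]
eef_rot: [0.001, 1.0, -0.0, -0.017]
ft_force: [-0.2, 0.3, -0.2]
opening: 0.5
gripper_force: 0.0
shift mm [-1.7 -4.7 63.3] turn -0.0 | now [ 0.5483 -0.2297  0.2333] yaw 180.0 q6 -0.51
[306 225  24  13 211] [317.58293839 230.36966825]
[628  13   9  18  44] [633.04545455  21.72727273]
[111 168   5   4  14] [113.28571429 169.64285714]
[316.64497322 227.75678679] [376.24247873 164.06990636]
```

```bash
python3 -m inch '[[0.5,0,0,0,0,-1.95,0],[0.5,0,-0.0045,0,0,0,0],[0.5,0,0,0.02,0,0,0],[0.5,0,0,0.02,0,0,0],[0.5,0,0,0.02,0,0,0],[0.5,0,0,0.003,0,0,0],[0.5,0,0,0,0,0,0],[0.5,0,0,0,0,0,0],[0.5,0,0,0,0,0,0],[0.5,0,0,0,0,0,0]]'
python3 - <<'E'
from h import *
go(.5479,-.2344,.17,180); print(R.from_quat(st()["eef_rot"]).as_matrix()[:,2].round(4), st()["ft_force"])
E
```

```text
t: 33.0
tool_pos: [0.5466, -0.2325, 0.1704]
eef_rot: [0.0, 1.0, 0.0, 0.001]
ft_force: [0.4, 0.2, 0.6]
opening: 0.498
gripper_force: 0.0
shift mm [-1.3 -1.9  0.4] turn -0.0 | now [ 0.5466 -0.2325  0.1704] yaw 180.0 q6 -0.53
[ 0.0016  0.001  -1.    ] [0.39966393 0.2426821  0.63332706]
```

```bash
python3 -m inch '[[0.5,-0.0012,-0.0019,0,0,0,0],[0,0,0,0,0,0,0],[0,0,0,0,0,0,0],[0,0,0,0,0,0,0],[0,0,0,0,0,0,0],[0,0,0,0,0,0,0],[0,0,0,0,0,0,0],[0,0,0,0,0,0,0],[0,0,0,0,0,0,0],[0,0,0,0,0,0,0]]' 30
python3 - <<'E'
from h import *
s=st(); print(s["tool_pos"],s["ft_force"]); d=s["tool_pos"][:2]-[.5067,-.1906]; print(np.hypot(*d),np.degrees(np.arctan2(d[1],d[0])))
p=np.radians(-46.8-18*np.arange(21)); x,y=-60*np.cos(p),60*np.sin(p)
print(np.c_[np.diff(x),np.diff(y)].round(1).tolist())
E
```

```text
t: 34.25
tool_pos: [0.5478, -0.2344, 0.1701]
eef_rot: [0.0, 1.0, 0.001, 0.001]
ft_force: [0.3, -2.2, 2.5]
opening: 0.268
gripper_force: 30.6
[ 0.54778331 -0.23437148  0.17011885] [ 0.28011965 -2.16660171  2.45356912]
0.06003149488903335 -46.81450522022605
[[15.5, -10.6], [18.0, -5.2], [18.8, 0.6], [17.7, 6.4], [14.8, 11.5], [10.6, 15.5], [5.2, 18.0], [-0.6, 18.8], [-6.4, 17.7], [-11.5, 14.8], [-15.5, 10.6], [-18.0, 5.2], [-18.8, -0.6], [-17.7, -6.4], [-14.8, -11.5], [-10.6, -15.5], [-5.2, -18.0], [0.6, -18.8], [6.4, -17.7], [11.5, -14.8]]
```

```bash
python3 -m inch '[[0,0.0155,-0.0106,0,0,0,0],[0,0.018,-0.0052,0,0,0,0],[0,0.0188,0.0006,0,0,0,0],[0,0.0177,0.0064,0,0,0,0],[0,0.0148,0.0115,0,0,0,0],[0,0.0106,0.0155,0,0,0,0],[0,0.0052,0.018,0,0,0,0],[0,-0.0006,0.0188,0,0,0,0],[0,-0.0064,0.0177,0,0,0,0],[0,-0.0115,0.0148,0,0,0,0]]'
python3 -m inch '[[0,-0.0155,0.0106,0,0,0,0],[0,-0.018,0.0052,0,0,0,0],[0,-0.0188,-0.0006,0,0,0,0],[0,-0.0177,-0.0064,0,0,0,0],[0,-0.0148,-0.0115,0,0,0,0],[0,-0.0106,-0.0155,0,0,0,0],[0,-0.0052,-0.018,0,0,0,0],[0,0.0006,-0.0188,0,0,0,0],[0,0.0064,-0.0177,0,0,0,0],[0,0.0115,-0.0148,0,0,0,0]]'
python3 - <<'E'
from h import *
s=st(); print(s["tool_pos"],s["ft_force"]); d=s["tool_pos"][:2]-[.5067,-.1906]; print(np.hypot(*d),np.degrees(np.arctan2(d[1],d[0])))
E
```

```text
t: 35.5
tool_pos: [0.4663, -0.1464, 0.1701]
eef_rot: [-0.0, 1.0, -0.0, 0.001]
ft_force: [5.4, -9.4, -8.5]
opening: 0.265
gripper_force: 30.0
t: 36.75
tool_pos: [0.5474, -0.2361, 0.1703]
eef_rot: [0.0, 1.0, 0.0, 0.001]
ft_force: [1.8, 0.1, 0.9]
opening: 0.263
gripper_force: 31.1
[ 0.54737774 -0.23605738  0.17030197] [1.805739   0.10008089 0.89448567]
0.06100042744762557 -48.17608602805738
```

Works smoothly; three more turns, then check.

```bash
python3 -m inch '[[0,0.0155,-0.0106,0,0,0,0],[0,0.018,-0.0052,0,0,0,0],[0,0.0188,0.0006,0,0,0,0],[0,0.0177,0.0064,0,0,0,0],[0,0.0148,0.0115,0,0,0,0],[0,0.0106,0.0155,0,0,0,0],[0,0.0052,0.018,0,0,0,0],[0,-0.0006,0.0188,0,0,0,0],[0,-0.0064,0.0177,0,0,0,0],[0,-0.0115,0.0148,0,0,0,0]]' | grep -E 'tool|ft'
python3 -m inch '[[0,-0.0155,0.0106,0,0,0,0],[0,-0.018,0.0052,0,0,0,0],[0,-0.0188,-0.0006,0,0,0,0],[0,-0.0177,-0.0064,0,0,0,0],[0,-0.0148,-0.0115,0,0,0,0],[0,-0.0106,-0.0155,0,0,0,0],[0,-0.0052,-0.018,0,0,0,0],[0,0.0006,-0.0188,0,0,0,0],[0,0.0064,-0.0177,0,0,0,0],[0,0.0115,-0.0148,0,0,0,0]]' | grep -E 'tool|ft'
python3 -m inch '[[0,0.0155,-0.0106,0,0,0,0],[0,0.018,-0.0052,0,0,0,0],[0,0.0188,0.0006,0,0,0,0],[0,0.0177,0.0064,0,0,0,0],[0,0.0148,0.0115,0,0,0,0],[0,0.0106,0.0155,0,0,0,0],[0,0.0052,0.018,0,0,0,0],[0,-0.0006,0.0188,0,0,0,0],[0,-0.0064,0.0177,0,0,0,0],[0,-0.0115,0.0148,0,0,0,0]]' | grep -E 'tool|ft'
python3 -m inch '[[0,-0.0155,0.0106,0,0,0,0],[0,-0.018,0.0052,0,0,0,0],[0,-0.0188,-0.0006,0,0,0,0],[0,-0.0177,-0.0064,0,0,0,0],[0,-0.0148,-0.0115,0,0,0,0],[0,-0.0106,-0.0155,0,0,0,0],[0,-0.0052,-0.018,0,0,0,0],[0,0.0006,-0.0188,0,0,0,0],[0,0.0064,-0.0177,0,0,0,0],[0,0.0115,-0.0148,0,0,0,0]]' | grep -E 'tool|ft'
python3 -m inch '[[0,0.0155,-0.0106,0,0,0,0],[0,0.018,-0.0052,0,0,0,0],[0,0.0188,0.0006,0,0,0,0],[0,0.0177,0.0064,0,0,0,0],[0,0.0148,0.0115,0,0,0,0],[0,0.0106,0.0155,0,0,0,0],[0,0.0052,0.018,0,0,0,0],[0,-0.0006,0.0188,0,0,0,0],[0,-0.0064,0.0177,0,0,0,0],[0,-0.0115,0.0148,0,0,0,0]]' | grep -E 'tool|ft'
python3 -m inch '[[0,-0.0155,0.0106,0,0,0,0],[0,-0.018,0.0052,0,0,0,0],[0,-0.0188,-0.0006,0,0,0,0],[0,-0.0177,-0.0064,0,0,0,0],[0,-0.0148,-0.0115,0,0,0,0],[0,-0.0106,-0.0155,0,0,0,0],[0,-0.0052,-0.018,0,0,0,0],[0,0.0006,-0.0188,0,0,0,0],[0,0.0064,-0.0177,0,0,0,0],[0,0.0115,-0.0148,0,0,0,0]]'
```

```text
tool_pos: [0.4654, -0.1471, 0.17]
ft_force: [6.8, -9.3, -7.1]
tool_pos: [0.5473, -0.2361, 0.1703]
ft_force: [2.6, -0.2, 1.2]
tool_pos: [0.4653, -0.1471, 0.1699]
ft_force: [7.4, -9.0, -6.4]
tool_pos: [0.5474, -0.236, 0.1703]
ft_force: [1.7, -1.5, 1.9]
tool_pos: [0.4654, -0.147, 0.1699]
ft_force: [6.8, -9.1, -7.2]
t: 44.25
tool_pos: [0.5473, -0.2361, 0.1703]
eef_rot: [0.0, 1.0, -0.0, 0.001]
ft_force: [1.9, -1.1, 1.5]
opening: 0.267
gripper_force: 31.7
```

```bash
python3 -m inch '[[0.5,0,0,0,0,0,0],[0.5,0,0,0,0,0,0],[0.5,0,0,-0.03,0,0,0],[0.5,0,0,-0.03,0,0,0],[0.5,0.035,0.055,0,0,0,0],[0.5,0.035,0.055,0,0,0,0],[0.5,0.035,0.055,0,0,0,0],[0.5,0,0,0.03,0,0,0],[0.5,0,0,0.03,0,0,0],[0.5,0,0,0,0,-10,0]]'
python3 -m inch '[[0.5,0,0,0,0,-10,0],[0.5,0,0,0,0,-10,0],[0.5,0,0,0,0,-10,0],[0.5,0,0,0,0,0,0],[0.5,0,0,0,0,0,0],[0.5,0,0,0,0,0,0],[0.5,0,0,0,0,0,0],[0.5,0,0,0,0,0,0],[0.5,0,0,0,0,0,0],[0.5,0,0,0,0,0,0]]'
python3 - <<'E'
from h import *
c,im=shot("wrist","w9"); print(c[2]); scale(c,im); u,v=[int(a) for a in proj(c,[.442,-.08,.055])]; print(u,v, proj(c,[.513,-.0252,.12]),proj(c,[.513,-.0252,.11]))
a=cv2.resize(im[v-37:v+38,u-50:u+50,::-1],(533,400),interpolation=cv2.INTER_CUBIC)
u2,v2=[int(a) for a in proj(c,[.513,-.0252,.11])]
b=cv2.resize(im[v2-37:v2+38,u2-25:u2+25,::-1],(266,400),interpolation=cv2.INTER_CUBIC)
cv2.imwrite("pics/w9c.png",np.hstack([a,b])); print("off a",u-50,v-37,"b",u2-25,v2-37)
E
```

```text
t: 45.5
tool_pos: [0.4468, -0.0749, 0.1658]
eef_rot: [-0.001, 0.996, 0.002, 0.085]
ft_force: [-0.0, 0.4, 0.1]
opening: 0.5
gripper_force: 0.0
t: 46.75
tool_pos: [0.447, -0.0761, 0.1701]
eef_rot: [0.0, 0.94, 0.001, 0.343]
ft_force: [0.4, -0.5, -0.6]
opening: 0.501
gripper_force: 0.0
[ 0.29430783 -0.07554926  0.2296837 ]
around [286. 149.]
red 115 px [316. 103.] [344. 108.] y -79.4 -57.8 z [51.  52.4 53.5 54.7 55.9]
green 1345 px [196. 105.] [335. 199.] y -154.2 -64.9 z [ 53.6 127.9 132.1 136.1 140. ]
white 4501 px [196.  85.] [375. 202.] y -157.5 -40.1 z [ 30.4 118.3 126.  133.1 140. ]
315 109 [379.70555343 226.83377735] [378.44369687 216.62030433]
off a 265 72 b 353 179
```

View pics/w9c.png

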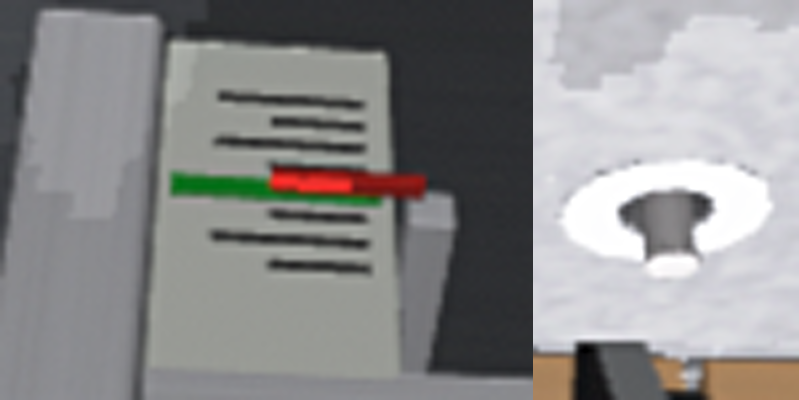

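```bash
python3 -m inch '[[0.6,0,0,0,0,10,0],[0.6,0,0,0,0,10,0],[0.6,0,0,0,0,10,0],[0.6,0,0,0,0,10,0],[0.6,0,0,-0.025,0,0,0],[0.6,0,0,-0.03,0,0,0],[0.6,-0.021,-0.039,-0.005,0,0,0],[0.6,-0.021,-0.039,0,0,0,0],[0.6,-0.02,-0.039,0,0,0,0],[0.6,0,0,0,0,0,0]]'
python3 -m inch '[[0.6,0,0,0,0,0,9.3],[0.6,0,0,0,0,0,9.3],[0.6,0,0,0,0,0,9.3],[0.6,0,0,0,0,0,9.4],[0.6,0,0,0,0,0,9.5],[0.6,0,0,0,0,0,0],[0.6,0,0,0,0,0,0],[0.6,0,0,0,0,0,0],[0.6,0,0,0,0,0,0],[0.6,0,0,0,0,0,0]]'
python3 - <<'E'
from h import *
c,im=shot("wrist","w10"); go(.5067,-.1906,.150,132); print(R.from_quat(st()["eef_rot"]).as_matrix()[:,2].round(4))
h=cv2.cvtColor(im,cv2.COLOR_RGB2HSV).astype(int); m=(((h[...,0]<8)|(h[...,0]>172))&(h[...,1]>170)&(h[...,2]>150)).astype(np.uint8)
n,l,s,ce=cv2.connectedComponentsWithStats(m)
for i in np.argsort(-s[1:,4])[:2]+1: k=ray(c,*ce[i],.1945); d=k[:2]-[.5067,-.1906]; print(s[i],ce[i],k,np.hypot(*d),np.degrees(np.arctan2(d[1],d[0])))
E
```

```text
t: 48.05
tool_pos: [0.5098, -0.1956, 0.2293]
eef_rot: [0.001, 1.0, 0.0, 0.001]
ft_force: [-0.3, 0.4, -0.2]
opening: 0.603
gripper_force: 0.0
t: 49.3
tool_pos: [0.509, -0.1932, 0.2301]
eef_rot: [0.397, 0.918, 0.001, 0.0]
ft_force: [0.3, 0.5, -0.6]
opening: 0.595
gripper_force: 0.0
shift mm [ 3.4  0.  80. ] turn 1.2 | now [ 0.5089 -0.1932  0.23  ] yaw 133.2 q6 0.32
[ 0.0012  0.0013 -1.    ]
[304 290  27  20 393] [316.15267176 299.58778626] [ 0.54500866 -0.23702466  0.1945    ] 0.06018971481817845 -50.47126345649165
```

```bash
python3 -m inch '[[0.6,0.0034,0,0.02,0,0,1.5],[0.6,0,0,0.03,0,0,0],[0.6,0,0,0.02,0,0,0],[0.6,0,0,0.009,0,0,0],[0.6,0,0,0,0,0,0],[0,0,0,0,0,0,0],[0,0,0,0,0,0,0],[0,0,0,0,0,0,0],[0,0,0,0,0,0,0],[0,0,0,0,0,0,0]]' 60
python3 - <<'E'
from h import *
s=st(); print(s["tool_pos"],s["ft_force"],s["ft_torque"],yaw())
E
```

```text
t: 50.6
tool_pos: [0.507, -0.1911, 0.1521]
eef_rot: [0.409, 0.912, 0.0, 0.001]
ft_force: [-3.2, -1.6, 5.9]
opening: 0.243
gripper_force: 58.7
[ 0.5069839  -0.19114428  0.15207208] [-3.21176753 -1.56347601  5.88705143] [-0.17898603  0.51617814  0.06408476] 131.68878258054892
```

```bash
python3 -m inch '[[0,0,0,0,0,0,10],[0,0,0,0,0,0,10],[0,0,0,0,0,0,10],[0,0,0,0,0,0,10],[0,0,0,0,0,0,10],[0,0,0,0,0,0,10],[0,0,0,0,0,0,10],[0,0,0,0,0,0,0],[0,0,0,0,0,0,0],[0,0,0,0,0,0,0]]'
python3 - <<'E'
from h import *
s=st(); print(s["tool_pos"],s["ft_force"],s["ft_torque"],yaw())
E
```

```text
t: 51.85
tool_pos: [0.5074, -0.1914, 0.1521]
eef_rot: [0.857, 0.515, 0.001, 0.001]
ft_force: [-1.3, -2.8, 6.9]
opening: 0.246
gripper_force: 58.9
[ 0.50738187 -0.19143562  0.15206178] [-1.27580836 -2.81310172  6.86153933] [-0.69275908  0.14706663 -0.02549843] 61.936472689857055
```

```bash
python3 -m inch '[[0,0,0,-0.01,0,0,0],[0,0,0,-0.015,0,0,0],[0,0,0,-0.015,0,0,0],[0,0,0,-0.015,0,0,0],[0,0,0,-0.005,0,0,0],[0,-0.026,0.029,0,0,0,0],[0,-0.027,0.03,0,0,0,0],[0,-0.027,0.03,0,0,0,0],[0,-0.027,0.03,0,0,0,0],[0,-0.026,0.029,0,0,0,0]]'
python3 -m inch '[[0,0,0,0,0,0,0],[0,0,0,0.03,0,0,0],[0,0,0,0.04,0,0,0],[0,0,0,0.04,0,0,0],[0,0,0,0.03,0,0,0],[0,0,0,0.015,0,0,0],[0,0,0,0.006,0,0,0],[0,0,0,0.003,0,0,0],[0,0,0,0,0,0,0],[0,0,0,0,0,0,0]]'
python3 - <<'E'
from h import *
s=st(); print(s["tool_pos"],s["ft_force"],s["ft_torque"],yaw())
E
```

```text
t: 53.1
tool_pos: [0.574, -0.379, 0.2105]
eef_rot: [0.858, 0.513, 0.001, -0.001]
ft_force: [-0.1, -0.7, -2.6]
opening: 0.243
gripper_force: 60.1
t: 54.35
tool_pos: [0.5745, -0.3781, 0.0478]
eef_rot: [0.859, 0.513, 0.001, 0.0]
ft_force: [-0.4, -0.0, -3.1]
opening: 0.244
gripper_force: 60.4
[ 0.57451373 -0.37809349  0.04776983] [-0.40774469 -0.02637226 -3.1232919 ] [ 0.05023879 -0.01039288  0.02265383] 61.695231147749716
```

```bash
python3 -m inch '[[0,0,0,0.003,0,0,0],[0,0,0,0.0025,0,0,0],[0,0,0,0,0,0,0],[0.6,0,0,0,0,0,0],[0.6,0,0,0,0,0,0],[0.6,0,0,0,0,0,0],[0.6,0,0,-0.03,0,0,0],[0.6,0,0,-0.05,0,0,0],[0.6,0,0,-0.06,0,0,0],[0.6,0,0,-0.045,0,0,0]]'
python3 -m inch '[[0.6,0.03,-0.024,0,0,0,-5],[0.6,0,0,0,0,0,-10],[0.6,0,0,0,0,0,-10],[0.6,0,0,0,0,0,-10],[0.6,0,0,0,0,0,-10],[0.6,0,0,0,0,0,-10],[0.6,0,0,0,0,0,-10],[0.6,0,0,0,0,0,-10],[0.6,0,0,0,0,0,-10],[0.6,0,0,0,0,0,-10]]'
python3 - <<'E'
from h import *
c,im=shot("wrist","w11"); go(.48,.21,.23,180)
print(proj(c,[.5745,-.378,.062]))
E
```

```text
t: 55.6
tool_pos: [0.5742, -0.3783, 0.2293]
eef_rot: [0.859, 0.513, 0.001, 0.001]
ft_force: [0.1, -0.6, -0.6]
opening: 0.6
gripper_force: 0.0
t: 56.85
tool_pos: [0.567, -0.3402, 0.2264]
eef_rot: [0.199, 0.98, 0.001, 0.0]
ft_force: [-0.6, -1.5, -0.3]
opening: 0.605
gripper_force: 0.0
shift mm [290.8 475.1  -3. ] turn -22.5 | now [ 0.567  -0.3402  0.2264] yaw 157.5 q6 -0.26
[292.82458363 201.59727535]
```

```bash
python3 -m inch '[[0.6,0.029,0.0475,0,0,0,0],[0.6,0.029,0.0475,0,0,0,0],[0.6,0.029,0.0475,0,0,0,0],[0.6,0.029,0.0475,0,0,0,0],[0.6,0.029,0.0475,0,0,0,0],[0.6,0.029,0.0475,0,0,0,0],[0.6,0.029,0.0475,0,0,0,0],[0.6,0.029,0.0475,0,0,0,0],[0.6,0.029,0.0475,0,0,0,0],[0.6,0.029,0.0475,0,0,0,0]]'
python3 -m inch '[[0.6,0,0,0,0,0,-10],[0.6,0,0,0,0,0,-10],[0.6,0,0,0,0,0,-2.5],[0.6,0,0,0,0,0,0],[0.6,0,0,0,0,0,0],[0.6,0,0,0,0,0,0],[0.6,0,0,0,0,0,0],[0.6,0,0,0,0,0,0],[0.6,0,0,0,0,0,0],[0.6,0,0,0,0,0,0]]'
python3 - <<'E'
from h import *
c,im=shot("wrist","w12"); go(.48,.21,.23,180)
t,it=shot("top","top1")
cr=cv2.resize(it[140:260,160:480],(640,240),interpolation=cv2.INTER_CUBIC)
cv2.imwrite("pics/combo.png",np.vstack([cv2.resize(im,(560,350)), cv2.resize(cr,(560,210))])[:,:,::-1])
E
```

```text
t: 58.15
tool_pos: [0.4882, 0.2126, 0.2273]
eef_rot: [0.204, 0.979, 0.001, 0.001]
ft_force: [0.0, -0.4, -0.4]
opening: 0.598
gripper_force: 0.0
t: 59.4
tool_pos: [0.4885, 0.2108, 0.227]
eef_rot: [0.007, 1.0, 0.001, 0.001]
ft_force: [-0.4, 0.2, 0.3]
opening: 0.6
gripper_force: 0.0
shift mm [ 8.5 -0.9 -3. ] turn -0.8 | now [0.4885 0.2108 0.227 ] yaw 179.2 q6 0.28
```

View pics/combo.png

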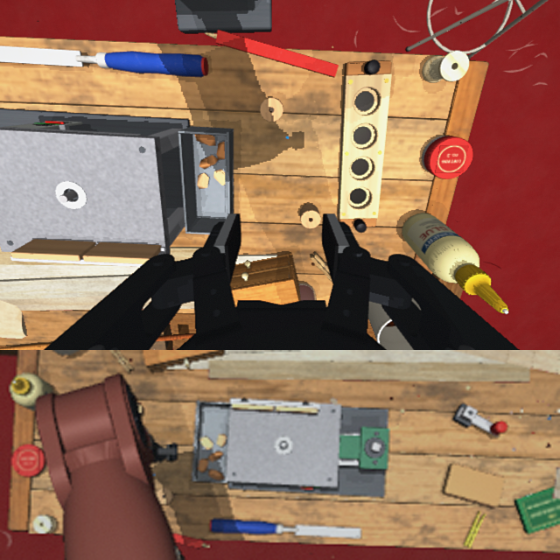

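Run:
```python
from h import *
c=cam("wrist"); im=cv2.imread("pics/w12.png"); g=cv2.cvtColor(im,cv2.COLOR_BGR2GRAY); h=cv2.cvtColor(im,cv2.COLOR_BGR2HSV)
for u,v in [(366,100),(363,135),(361,167),(360,197)]:
    u,v=int(u/.875),int(v/.875)
    m=np.zeros_like(g); m[v-26:v+27,u-26:u+27]=(g[v-26:v+27,u-26:u+27]<105)
    n,l,s,ce=cv2.connectedComponentsWithStats(m); i=l[v,u]
    f=lambda z:np.array([ray(c,*p,z)[:2] for p in np.argwhere(l==i)[:,::-1]])
    P=f(.006); e=P.max(0)-P.min(0)
    print("pocket",s[i],"floor",(P.max(0)+P.min(0))/2,"ext",e, "rim", [(f(.016).max(0)+f(.016).min(0))/2])
    print([int(g[v,x]) for x in range(u-28,u+29,2)])
for u,v in [(310,123),(354,248)]:
    print("blank~",ray(c,u,v,.026)); print(h[v,u-24:u+25:3].tolist())
```

```text
pocket [406 104  21  23 366] floor [0.41866489 0.32981544] ext [0.02605789 0.02513759] rim [array([0.41839728, 0.3265948 ])]
[81, 51, 144, 210, 219, 218, 207, 209, 82, 75, 76, 75, 74, 72, 72, 71, 69, 68, 64, 193, 198, 63, 116, 242, 241, 241, 242, 237, 193]
pocket [404 145  20  20 307] floor [0.46733806 0.33086747] ext [0.02450515 0.02470184] rim [array([0.46573609, 0.32761799])]
[161, 152, 53, 156, 238, 241, 240, 234, 239, 88, 81, 81, 80, 80, 78, 77, 75, 74, 68, 159, 244, 177, 92, 230, 241, 241, 242, 236, 188]
pocket [402 181  19  19 276] floor [0.51488157 0.33163966] ext [0.02510507 0.02470834] rim [array([0.51197621, 0.328369  ])]
[196, 187, 76, 130, 241, 233, 234, 235, 224, 69, 68, 68, 68, 67, 66, 66, 63, 63, 60, 232, 234, 47, 168, 242, 241, 242, 240, 191, 191]
pocket [400 216  19  17 245] floor [0.56404236 0.33269506] ext [0.02418439 0.02515811] rim [array([0.55978927, 0.32939547])]
[201, 191, 53, 175, 239, 232, 227, 223, 216, 44, 55, 55, 54, 53, 54, 54, 51, 54, 236, 160, 53, 193, 238, 237, 240, 238, 170, 172, 175]
blank~ [0.42518753 0.19939199 0.026     ]
[[15, 128, 120], [15, 129, 113], [15, 127, 108], [15, 121, 99], [15, 115, 162], [15, 115, 157], [15, 114, 152], [14, 116, 138], [13, 81, 110], [18, 105, 247], [20, 99, 245], [20, 99, 245], [18, 103, 243], [15, 129, 188], [15, 127, 183], [15, 125, 173], [16, 125, 170]]
blank~ [0.58951305 0.25459887 0.026     ]
[[16, 125, 187], [16, 129, 202], [15, 131, 209], [16, 129, 221], [16, 135, 211], [21, 93, 251], [20, 96, 245], [20, 97, 247], [19, 104, 251], [20, 99, 249], [22, 90, 245], [22, 92, 245], [16, 118, 224], [14, 134, 38], [160, 55, 14], [113, 13, 76], [105, 13, 77]]
```

```bash
cat >> h.py <<'E'
def blank(c,im,x,y):
    h=cv2.cvtColor(im,cv2.COLOR_RGB2HSV).astype(int); u,v=[int(a) for a in proj(c,[x,y,.026])]
    m=((h[...,0]>15)&(h[...,0]<30)&(h[...,1]<112)&(h[...,2]>90)).astype(np.uint8); m=cv2.morphologyEx(m,cv2.MORPH_CLOSE,np.ones((3,3),np.uint8))
    w=np.zeros_like(m); w[max(0,v-60):v+60,u-60:u+60]=m[max(0,v-60):v+60,u-60:u+60]
    cs=max(cv2.findContours(w,cv2.RETR_EXTERNAL,cv2.CHAIN_APPROX_NONE)[0],key=cv2.contourArea)
    P=np.array([ray(c,*p,.026)[:2] for p in cs[:,0].astype(float)]); (a,r)=cv2.minEnclosingCircle((P*1000).astype(np.float32))
    print("blank centre",np.round(a,1),"r",round(r,1),"ext",((P.max(0)-P.min(0))*1000).round(1),"mid",((P.max(0)+P.min(0))*500).round(1),"px",cv2.boundingRect(cs))
def pocket(c,im,x,y):
    g=cv2.cvtColor(im,cv2.COLOR_RGB2GRAY); u,v=[int(a) for a in proj(c,[x,y,.006])]
    m=(g<110).astype(np.uint8); n,l,s,ce=cv2.connectedComponentsWithStats(m,connectivity=4); i=l[v,u]
    P=np.array([ray(c,*p,.006)[:2] for p in np.argwhere(l==i)[:,::-1]])
    print("pocket",((P.max(0)+P.min(0))/2).round(4),"ext",(P.max(0)-P.min(0)).round(4),s[i])
E
python3 -m inch '[[0.55,0.021,-0.004,0.02,0,0,0],[0.55,0.021,-0.004,0.025,0,0,0],[0.55,0.021,-0.0045,0.025,0,0,0],[0.55,0,0,0.022,0,0,0],[0.55,0,0,0.015,0,0,0],[0.55,0,0,0,0,0,0],[0.55,0,0,0,0,0,0],[0.55,0,0,0,0,0,0],[0.55,0,0,0,0,0,0],[0.55,0,0,0,0,0,0]]' 30
python3 - <<'E'
from h import *
c,im=shot("wrist","w13"); blank(c,im,.425,.199); go(.425,.199,.013,180)
E
```

```text
t: 60.75
tool_pos: [0.4256, 0.1993, 0.1201]
eef_rot: [0.007, 1.0, 0.001, 0.001]
ft_force: [0.3, -0.7, -0.8]
opening: 0.551
gripper_force: 0.0
blank centre [477.7 206.9] r 31.8 ext [29.3 62.1] mid [469.9 206.9] px (296, 233, 67, 29)
shift mm [  0.8  -0.5 107.1] turn -0.8 | now [0.4256 0.1993 0.1201] yaw 179.2 q6 0.3
```

Run:
```python
from h import *
c=cam("wrist"); im=cv2.imread("pics/w13.png"); h=cv2.cvtColor(im,cv2.COLOR_BGR2HSV).astype(int)
u,v=[int(a) for a in proj(c,[.425,.199,.026])]; print(u,v)
print(h[v,u-48:u+49:4].tolist()); print(h[v-48:v+49:4,u].tolist())
```

```text
320 202
[[16, 127, 130], [16, 135, 136], [16, 135, 136], [16, 135, 136], [16, 137, 140], [16, 130, 147], [16, 128, 146], [16, 126, 138], [15, 113, 185], [15, 113, 182], [15, 112, 178], [15, 113, 183], [15, 121, 82], [15, 113, 183], [15, 112, 184], [15, 113, 187], [15, 113, 187], [16, 119, 90], [17, 114, 87], [16, 120, 81], [16, 122, 96], [17, 117, 87], [15, 120, 108], [15, 119, 135], [15, 114, 127]]
[[16, 132, 118], [15, 125, 110], [15, 126, 103], [15, 124, 109], [16, 125, 118], [15, 129, 119], [15, 132, 126], [15, 112, 107], [15, 112, 107], [15, 113, 187], [16, 113, 185], [15, 111, 183], [15, 121, 82], [13, 122, 44], [15, 113, 180], [14, 112, 176], [15, 112, 178], [15, 118, 196], [18, 116, 228], [16, 116, 217], [17, 114, 213], [17, 114, 219], [18, 116, 227], [20, 111, 243], [21, 106, 248]]
```

Run:
```python
from h import *
c=cam("wrist"); im=cv2.imread("pics/w13.png"); h=cv2.cvtColor(im,cv2.COLOR_BGR2HSV).astype(int)
m=((h[...,1]>107)&(h[...,1]<116)&(h[...,0]<17)&(h[...,0]>12)).astype(np.uint8); m=cv2.morphologyEx(m,cv2.MORPH_OPEN,np.ones((3,3),np.uint8)); n,l,s,ce=cv2.connectedComponentsWithStats(m); i=l[208,312]; print(s[i],ce[i])
cs=max(cv2.findContours((l==i).astype(np.uint8),0,1)[0],key=cv2.contourArea)
P=np.array([ray(c,*p,.026)[:2] for p in cs[:,0].astype(float)])*1000; print(cv2.minEnclosingCircle(P.astype(np.float32)),P.max(0)-P.min(0))
```

```text
[ 303  182   35   40 1028] [320.0729572 201.4270428]
((424.64630126953125, 200.7893524169922), 18.50067710876465) [36.41032143 30.22445225]
```

```bash
python3 -m inch '[[0.55,0,0,0.03,0,0,0],[0.55,0,0,0.03,0,0,0],[0.55,0,0,0.03,0,0,0],[0.55,0,0,0.017,0,0,0],[0.55,0,0,0,0,0,0],[0,0,0,0,0,0,0],[0,0,0,0,0,0,0],[0,0,0,0,0,0,0],[0,0,0,0,0,0,0],[0,0,0,0,0,0,0]]' 40
python3 -m inch '[[0,0,0,-0.02,0,0,0],[0,0,0,-0.03,0,0,0],[0,0,0,-0.03,0,0,0],[0,0.002,0.033,-0.027,0,0,0],[0,0.002,0.033,0,0,0,0],[0,0.002,0.033,0,0,0,0],[0,0.002,0.032,0,0,0,0],[0,0,0,0,0,0,0],[0,0,0,0,0,0,0],[0,0,0,0,0,0,0]]'
python3 - <<'E'
from h import *
c,im=shot("wrist","w14"); pocket(c,im,.419,.330); pocket(c,im,.467,.331); go(.419,.33,.02,180); print(st()["opening"])
E
```

```text
t: 62.05
tool_pos: [0.4263, 0.1997, 0.0137]
eef_rot: [0.007, 1.0, 0.001, 0.001]
ft_force: [-0.3, 0.1, 7.2]
opening: 0.354
gripper_force: 39.9
t: 63.3
tool_pos: [0.4193, 0.3296, 0.1201]
eef_rot: [0.007, 1.0, 0.0, 0.001]
ft_force: [-0.3, 1.1, -0.3]
opening: 0.355
gripper_force: 39.7
pocket [0.4193 0.3296] ext [0.026  0.0258] [307 183  28  27 594]
pocket [0.4725 0.3249] ext [0.4334 0.7923] [     0      0    640    400 171318]
shift mm [  0.5   0.3 100.2] turn -0.9 | now [0.4194 0.3296 0.1202] yaw 179.1 q6 0.54
0.35052047292415395
```

```bash
python3 -m inch '[[0,0,0,0.025,0,0,0],[0,0,0,0.03,0,0,0],[0,0,0,0.025,0,0,0],[0,0,0,0.008,0,0,0],[0,0,0,0.004,0,0,0],[0,0,0,0.003,0,0,0],[0,0,0,0.003,0,0,0],[0,0,0,0.0015,0,0,0],[0,0,0,0,0,0,0],[0,0,0,0,0,0,0]]'
```

```text
t: 64.6
tool_pos: [0.4195, 0.3306, 0.0207]
eef_rot: [0.007, 1.0, 0.001, 0.001]
ft_force: [-1.3, -0.8, -0.4]
opening: 0.35
gripper_force: 39.7
```

```bash
python3 -m inch '[[0.55,0,0,0,0,0,0],[0.55,0,0,0,0,0,0],[0.55,0,0,0,0,0,0],[0.55,0,0,-0.03,0,0,0],[0.55,0,0,-0.04,0,0,0],[0.55,0,0,-0.03,0,0,0],[0.55,-0.043,-0.018,0,0,0,0],[0.55,-0.043,-0.018,0,0,0,0],[0.55,-0.043,-0.018,0,0,0,0],[0.55,-0.043,-0.018,0,0,0,0]]' 40
python3 -m inch '[[0.55,0,0,0,0,0,0],[0.55,0,0,0,0,0,0],[0.55,0,0,0,0,0,0],[0.55,0,0,0,0,0,0],[0.55,0,0,0,0,0,0],[0.55,0,0,0,0,0,0],[0.55,0,0,0,0,0,0],[0.55,0,0,0,0,0,0],[0.55,0,0,0,0,0,0],[0.55,0,0,0,0,0,0]]' | grep pos
python3 - <<'E'
from h import *
c,im=shot("wrist","w15"); h=cv2.cvtColor(im,cv2.COLOR_RGB2HSV).astype(int)
u,v=[int(a) for a in proj(c,[.5895,.2546,.026])]; print(u,v)
print(h[v,u-40:u+41:4].tolist()); print(h[v-40:v+41:4,u].tolist()); go(.5895,.2546,.013,180)
E
```

```text
t: 65.85
tool_pos: [0.5917, 0.2553, 0.1208]
eef_rot: [0.007, 1.0, 0.001, 0.001]
ft_force: [1.2, 0.7, -0.2]
opening: 0.549
gripper_force: 0.0
tool_pos: [0.5903, 0.256, 0.1207]
318 201
[[16, 133, 127], [15, 130, 120], [15, 133, 123], [16, 133, 127], [16, 133, 128], [15, 134, 133], [16, 133, 134], [15, 113, 167], [15, 113, 165], [15, 114, 166], [15, 114, 168], [15, 113, 173], [15, 113, 167], [15, 115, 175], [15, 114, 172], [16, 137, 212], [17, 131, 234], [17, 125, 238], [17, 127, 228], [17, 127, 235], [18, 124, 242]]
[[15, 139, 97], [16, 142, 104], [16, 148, 100], [16, 141, 110], [16, 133, 125], [16, 133, 125], [15, 117, 96], [15, 111, 131], [15, 114, 170], [15, 113, 171], [15, 114, 168], [11, 124, 33], [15, 116, 112], [15, 115, 166], [15, 113, 162], [15, 117, 159], [15, 116, 171], [15, 121, 160], [14, 124, 158], [15, 125, 172], [14, 114, 165]]
shift mm [  0.9  -1.6 107.7] turn -0.8 | now [0.5903 0.256  0.1207] yaw 179.2 q6 0.31
```

Run:
```python
from h import *
c=cam("wrist"); im=cv2.imread("pics/w15.png"); V=cv2.cvtColor(im,cv2.COLOR_BGR2HSV)[...,2]
w=np.zeros_like(V); w[192:218,306:332]=V[192:218,306:332]<140
n,l,s,ce=cv2.connectedComponentsWithStats(w); i=np.argmax(s[1:,4])+1; print(s[i],ce[i])
x,y,a,b=s[i][:4]; q=ray(c,x+(a-1)/2,y+(b-1)/2,.026); print(q); go(q[0],q[1],.013)
```

```text
[316 202   9   8  51] [319.98039216 205.80392157]
[0.59301824 0.25560983 0.026     ]
shift mm [ -2.6  -0.5 107.7] turn None | now [0.5903 0.256  0.1207] yaw 179.2 q6 0.31
```

```bash
python3 -m inch '[[0.55,-0.0026,-0.0005,0.03,0,0,0],[0.55,0,0,0.03,0,0,0],[0.55,0,0,0.03,0,0,0],[0.55,0,0,0.0175,0,0,0],[0.55,0,0,0,0,0,0],[0,0,0,0,0,0,0],[0,0,0,0,0,0,0],[0,0,0,0,0,0,0],[0,0,0,0,0,0,0],[0,0,0,0,0,0,0]]' 40
python3 -m inch '[[0,0,0,-0.02,0,0,0],[0,0,0,-0.03,0,0,0],[0,0,0,-0.03,0,0,0],[0,0.0265,0.025,-0.027,0,0,0],[0,0.0265,0.025,0,0,0,0],[0,0.0265,0.025,0,0,0,0],[0,0,0,0,0,0,0],[0,0,0,0,0,0,0],[0,0,0,0,0,0,0],[0,0,0,0,0,0,0]]'
python3 - <<'E'
from h import *
c,im=shot("wrist","w16"); pocket(c,im,.515,.3315); pocket(c,im,.467,.331); go(.515,.331,.02,180); print(st()["opening"])
E
```

```text
t: 68.4
tool_pos: [0.594, 0.2559, 0.0145]
eef_rot: [0.007, 1.0, 0.001, 0.002]
ft_force: [-0.4, 0.2, 7.6]
opening: 0.353
gripper_force: 39.9
t: 69.65
tool_pos: [0.515, 0.331, 0.1201]
eef_rot: [0.008, 1.0, 0.001, 0.001]
ft_force: [0.7, 0.3, 1.0]
opening: 0.348
gripper_force: 39.6
pocket [0.5155 0.3314] ext [0.027  0.0268] [307 183  29  28 613]
pocket [0.4674 0.33  ] ext [0.0259 0.0262] [304 131  30  30 701]
shift mm [-0.000e+00 -1.000e-01  1.001e+02] turn -0.9 | now [0.5149 0.331  0.1201] yaw 179.1 q6 0.47
0.35602769328084205
```

Aligned; lower, release, retreat and look.

```bash
python3 -m inch '[[0,-0.0005,0.0003,0.025,0,0,0],[0,0,0,0.03,0,0,0],[0,0,0,0.025,0,0,0],[0,0,0,0.008,0,0,0],[0,0,0,0.004,0,0,0],[0,0,0,0.003,0,0,0],[0,0,0,0.003,0,0,0],[0,0,0,0.0005,0,0,0],[0,0,0,0,0,0,0],[0,0,0,0,0,0,0]]'
python3 -m inch '[[0.55,0,0,0,0,0,0],[0.55,0,0,0,0,0,0],[0.55,0,0,0,0,0,0],[0.55,0,0,-0.03,0,0,0],[0.55,0,0,-0.05,0,0,0],[0.55,0,0,-0.05,0,0,0],[0.55,0,-0.03,-0.03,0,0,0],[0.55,0,-0.04,0,0,0,0],[0.55,0,-0.04,0,0,0,0],[0.55,0,-0.04,0,0,0,0]]'
python3 -m inch '[[0.55,0.02,-0.04,0,0,0,0],[0.55,0.02,0,0,0,0,0],[0.55,0,0,0,0,0,0],[0.55,0,0,0,0,0,0],[0.55,0,0,0,0,0,0],[0.55,0,0,0,0,0,0],[0.55,0,0,0,0,0,0],[0.55,0,0,0,0,0,0],[0.55,0,0,0,0,0,0],[0.55,0,0,0,0,0,0]]'
python3 - <<'E'
from h import *
c,im=shot("wrist","w17"); t,it=shot("scene","scene1")
print([proj(c,p).round() for p in ([.4193,.33,.032],[.5155,.3314,.032])])
a=cv2.resize(im[60:300,380:640],(433,400)); b=cv2.resize(it[130:350,120:420],(545,400))[:, :360]
cv2.imwrite("pics/final.png",np.hstack([a,b])[:,:,::-1])
E
```

```text
t: 70.95
tool_pos: [0.5152, 0.3321, 0.0219]
eef_rot: [0.007, 1.0, 0.001, 0.001]
ft_force: [-0.4, -0.1, -0.2]
opening: 0.352
gripper_force: 39.6
t: 72.2
tool_pos: [0.5127, 0.1807, 0.1817]
eef_rot: [0.007, 1.0, 0.001, 0.001]
ft_force: [1.5, -0.4, -0.2]
opening: 0.547
gripper_force: 0.0
t: 73.45
tool_pos: [0.4722, 0.1424, 0.1815]
eef_rot: [0.007, 1.0, 0.001, 0.001]
ft_force: [-0.6, -0.1, -0.3]
opening: 0.551
gripper_force: 0.0
[array([505., 133.]), array([490., 221.])]
```

View pics/final.png

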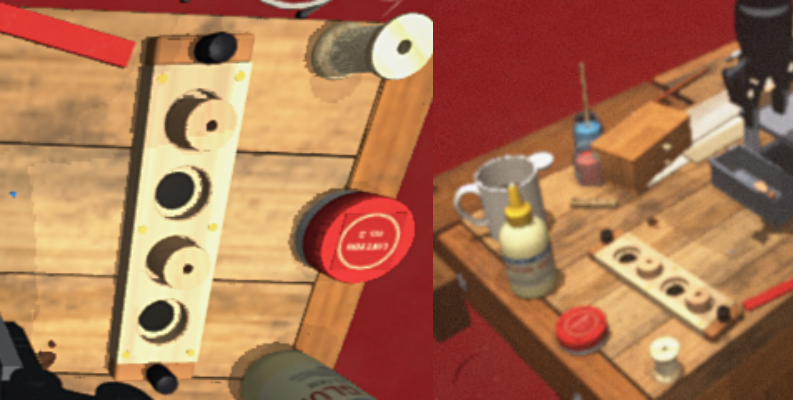

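```bash
python3 -m inch '[[0.55,0.006,-0.055,0,0,0,0],[0.55,0.006,-0.055,0,0,0,0],[0.55,0.006,-0.055,0,0,0,0],[0.55,0.006,-0.053,0.011,0,0,0],[0.55,0,0,0,0,-10,0],[0.55,0,0,0,0,-10,0],[0.55,0,0,0,0,-10,0],[0.55,0,0,0,0,-10,0],[0.55,0,0,0,0,0,0],[0.55,0,0,0,0,0,0]]' | grep -E 'pos|rot'
python3 - <<'E'
from h import *
c,im=shot("wrist","w18"); scale(c,im)
def rows(im,c):
    h=cv2.cvtColor(im,cv2.COLOR_RGB2HSV).astype(int); H,S,V=h[...,0],h[...,1],h[...,2]
    u,v=[int(a) for a in proj(c,[.442,-.08,.055])]; sl=(slice(v-25,v+25),slice(u-35,u+40))
    for n,m in dict(red=((H<8)|(H>172))&(S>140)&(V>70),green=(H>45)&(H<85)&(S>100)&(V>50)).items():
        ys,xs=np.where(m[sl]); K,Rw,o=c; a=np.radians(-3.); X=np.array([np.cos(a),np.sin(a),0]); p0=np.array([.508,-.025,0])-.066*X
        Z=[]
        for x,y in zip(xs+u-35,ys+v-25):
            d=Rw@np.linalg.solve(K,[x,y,1.]); q=o+d*((p0-o)@X)/(d@X); Z.append(q)
        Z=np.array(Z)*1000; 
        if n=="green" : Z=Z[Z[:,1]>np.percentile(Z[:,1],55)] if 0 else Z
        print(n,len(Z),"y",Z[:,1].min().round(1),Z[:,1].max().round(1),"z",np.percentile(Z[:,2],[0,50,100]).round(1))
rows(im,c)
p=cams.camera_params("wrist"); T=np.eye(4);T[:3,:3]=R.from_quat([0,.9395,.001,.343]).as_matrix();T[:3,3]=[.447,-.0761,.1701];M=T@np.array(p["mount"])
print("before:");rows(cv2.imread("pics/w9.png")[:,:,::-1].copy(),(np.array(p["mtx"]),M[:3,:3],M[:3,3]))
T[:3,:3]=R.from_quat([.002,.946,.002,.324]).as_matrix();T[:3,3]=[.4416,-.0707,.1763];M=T@np.array(p["mount"])
print("start:");rows(cv2.imread("pics/w7.png")[:,:,::-1].copy(),(np.array(p["mtx"]),M[:3,:3],M[:3,3]))
E
```

```text
tool_pos: [0.4462, -0.0763, 0.1712]
eef_rot: [0.007, 0.94, -0.002, 0.342]
around [287. 149.]
red 117 px [316. 104.] [344. 109.] y -79.6 -58.1 z [52.  53.2 54.3 55.5 57.2]
green 1317 px [197. 105.] [335. 199.] y -154.8 -65.1 z [ 53.6 128.  132.3 136.2 140. ]
white 4444 px [199. 149.] [376. 201.] y -156.7 -40.1 z [ 98.6 118.3 126.  133.  140. ]
red 117 y -79.6 -58.1 z [52.  54.3 57.2]
green 79 y -93.4 -65.1 z [53.6 56.  58. ]
before:
red 115 y -79.3 -57.8 z [51.1 53.6 56. ]
green 89 y -93.7 -64.9 z [53.7 56.3 58. ]
start:
red 96 y -81.2 -59.7 z [42.3 44.7 47.1]
green 117 y -95.0 -66.6 z [60.1 62.3 64.5]
```

```bash
python3 -c "
from rig import bot
print(bot.get_state()['t'], bot.close_job())"
```

```text
the job is handed in; nothing more can be done
74.85 None
```

The job is handed in at 74.9 s, with no verdict shown: the chips are in the bin, the block and the upright crank are back on the bench, both wheel blanks are flat in their own pockets, and the cutter is wound up to an estimated 9–11 mm (the pointer itself read 1–2 mm low, before allowing for the camera angle).

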